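# Check a mould's guide bush with a go / no-go plug gauge

### The arm

A 7-joint arm with a two-finger parallel gripper is mounted at the origin on a cart in front of the work surface, level with it; the furniture and walls round the work are solid. World frame = base frame: x ahead of the robot, y to its left, z up, the work surface at z = 0. Lengths are in m, angles in rad, forces in N, time in s.
With the tool pointing down it reaches from about 0.425 to 1.025 m from the base axis. Payload 9.4 kg.
Tool frame: the origin (TCP) lies midway between the tips of the shut fingers; the grasp point (between the pads) lies behind it (ctrl.pinch_z is the z of the grasp point in the tool frame, in m); z points along the fingers, y is the line along which they close (so a half turn about z gives the same grasp; the last joint's range is limited). The gripper opens to 85 mm and grips with 20 to 120 N. Pads are 22 mm wide; open, the fingers measure 114 mm over their backs; the gripper's body (76 mm by 85 mm) begins 54 mm behind the grasp point. The pads swing forward as they close: fully open they stand 13 mm farther back than shut.
Start: joints at [1.174, 0.599, -0.003, 1.599, 0.002, 0.943, -0.08], TCP at [0.228, -0.688, 0.231] pointing down, gripper open.
Joint ranges: [-2.57, 2.57], [-0.35, 1.97], [-1.29, 1.29], [0.11, 2.56], [-1.05, 4.19], [0.11, 1.86], [-2.63, 2.63]. Speed limits (rad/s): [2.22, 2.22, 3.01, 3.01, 3.14, 3.14, 3.14].

### API

Orientations are given as a unit quaternion [w, x, y, z].
In Python, from station import ctrl gives the robot as it stands.
- The arm moves only by the tool send_rows, never from a script. Its argument "series" is a list of rows, each an object with "grip": the gripper command: -1 is fully open, 1 is shut, values between are in proportion; "delta_pos": the shift along the world's x, y, z in mm, a list of three; "turn": the turn about the world's z in rad. In form: [{"grip": grip, "delta_pos": [dx, dy, dz], "turn": turn}, ...]. A call has 1 to 12 rows; each row is the pose to reach, as a shift and turn from the pose commanded when the call began; what a row does not reach only later rows make up. A row lasts 1/12 s, in which the tool goes at most 41.7 mm and 7.16 degrees, less where a joint would pass 70% of its speed; a pose out of reach is approached as far as the arm can. A call with a gripper value outside its range is refused whole. The fingers move at their own pace and stop on an object; the grip force is fixed at half the most. Time passes only in rows, so rows that repeat a pose let the fingers close. It gives the time, the measured TCP pose, the force, the opening and the grip force at its end, in the units of the state.
- ctrl.read_state(): the state, without advancing time (a new reading comes with each control period).
- ctrl.read_camera(name): name is "scene" or "top" or "wrist"; returns a dict with "img" (480x640x3 uint8, blue, green, red), "z_map" (480x640 float32, m along the optical axis (not along the pixel's ray), 0 where there is no reading), "mtx" (3x3 intrinsics, pixels), "eye" and "attitude" of the camera in the world. Camera axes: x right, y down, z forward; pixel columns grow to the right and rows downward; lengths in m; the calibration is good to about 2 mm. The wrist camera is an equidistant fisheye: a pixel r from the principal point sees the ray r / f radians off the axis. A picture is of the moment at which its call begins.
- ctrl.hand_in(): hands the job in; it is judged then, once.
The state is a dict: "clock": time; "qpos": joint angles; "qd": joint speeds; "joint_torque": joint torques, N m; "ee_pos": TCP position; "eef_rot": TCP orientation; "ft_force": force on the tool from outside, world axes, zero at the start; "wrist_torque": the same for the moment, N m; "grip_width": finger opening in m; "finger_force": force on a finger pad.
Only numpy, scipy, OpenCV 4.12 (cv2) and the standard library are available. Lean on these libraries where they do the work, as an engineer would, in place of code of your own. Each camera call takes 0.05 s, during which the arm holds its last target. There are 200 camera calls.

### The job

The brass guide bush in the face of the plaster mould half has to be checked for wear: take the double-ended plug gauge from its cradle and slide its long, thinner go end fully home into the bush, until the gauge's shoulder meets the bush's flange. Then draw it out, turn it end for end, and press the short, thicker no-go end gently, squarely and centrally against the mouth of the bush for about a second to confirm that it is refused. Finally lay the gauge back in the notches of its cradle, either way round, let go, and leave the other loose things where they stand.

Things in the scene. Friction and masses are not known exactly. Their poses are not given: they have to be found in the camera images.
- gauge_mid (a point): Middle of the loose plug gauge, on its axis; it starts in the cradle. 0.2 kg, 154 mm long. x: along it to the go end. Bright hexagonal handle reaches 50 mm either way, 20 mm across flats; pinch the flats facing +y and -y (upright while it lies in the cradle, a corner down). At 50 to 55 mm follow round shoulder collars, 25 mm wide, then on the +x side the go end, on the -x side the no-go end.
- go_tip (a point): Centre of the end face of the go end: the long, thinner steel plug, 18 mm in diameter, 30 mm long from shoulder to face, with a lead-in taper over its first 2.5 mm. 85 mm from the middle of the gauge along its +x; axes as the gauge's.
- nogo_tip (a point): Centre of the end face of the no-go end: the short, thicker steel plug, 23 mm in diameter, 14 mm long from shoulder to face. 69 mm from the middle of the gauge along its -x; axes as the gauge's.
- bush_mouth (a point): Centre of the mouth of the fixed brass bush, in its flange face. z: out of the bore, 35 deg above level, so gauges go in along -z, 35 deg below level; y: up the mould's face; x: level, across it. Bore 20 mm, straight, 42 mm deep, no chamfer; flange 34 mm wide, 2.5 mm proud of the plaster. The go end slides in 30 mm until its shoulder collar meets the flange; the no-go end stops at the mouth.
- mould: White plaster mould half, 164 mm wide, 180 mm high, 48 mm thick, leaning back 35 deg on a fixed brown wooden rest; carries the bush, whose mouth is 187 mm above the worktop. Origin: middle of its back; z: out of its face, y: up the face, x: across. Its top edge is 28 mm above the bush's centre along y. Below the bush is a dished hollow, 104 mm wide. At its height nothing stands within 0.13 m in front of the bush.
- cradle_seat (a point): Where the middle of the gauge belongs in its fixed wooden cradle, 47.5 mm above the worktop. x: level, along the cradle and the gauge (either way round); z: up. Two posts, 8 mm thick, 48 mm wide, 38 mm either side of this point along x, have 120 deg V notches for the handle and reach as high as this point. Between them the handle is free at both sides, down to the cradle's board (180 x 58 x 12 mm).
- dome_a: Loose bystander at the back: white cast dome with labyrinth ridges, 98 mm wide, 52 mm high; origin under its centre.
- cuff_a: Loose bystander on the worktop: small white cast cuff, 46 x 36 x 15 mm; origin under its centre.
- petal_a: Loose bystander in front of the mould: thin white bent petal tile, 64 x 71 x 11 mm; origin under its centre.
- jar: Loose bystander at the back: white jar with a blue lid, 65 mm wide, 92 mm high; origin under its centre.

How it is judged:
By the outcome, as a careful person would: the job done as asked, in the order asked, and still so for the second after the job is handed in, with the robot touching nothing.
It also fails if it takes over 61 s, if anything falls off the work surface, if the arm or the gripper's body presses on something with over 40 N, if the wrist force passes 120 N, or if a joint passes its speed limit or range.

## Working session

There is one attempt and no reset: what is moved stays moved. The work goes in short steps, Python scripts to look and compute and a tool call to move; the robot and the scene stay as the last step left them, time stands still between calls to the robot, and variables do not carry over. Pictures are saved under pics/ and viewed, at most 12 in all, crops included, and the job is handed in when it is done.

Besides the shell and the picture viewer there is one more tool, called after "Call:" as a command line: name --argument value ..., lists and objects as JSON in quotes. send_rows: Moves the arm, as the interface text tells. Its arguments: {"type":"object","properties":{"series":{"type":"array"}},"required":["series"]}

```bash
mkdir -p pics; cat > h.py <<'E'
import numpy as np,cv2
from station import ctrl
def R(a):
    a=np.array(a,float)
    if a.shape==(3,3): return a
    w,x,y,z=a.ravel(); 
    from scipy.spatial.transform import Rotation as Q
    return Q.from_quat([x,y,z,w]).as_matrix()
def cam(n):
    d=ctrl.read_camera(n); K=np.array(d['mtx']); d['R']=R(d['attitude']); d['K']=K
    z=d['z_map']; v,u=np.mgrid[:480,:640]
    P=np.stack([(u-K[0,2])/K[0,0]*z,(v-K[1,2])/K[1,1]*z,z],-1)
    d['P']=P@d['R'].T+np.array(d['eye']); d['P'][z==0]=np.nan
    return d
E
python3 - <<'E'
from h import *
s=ctrl.read_state(); print(s, ctrl.pinch_z)
for n in('scene','top'):
    d=cam(n); cv2.imwrite(f'pics/{n}0.png',d['img']); print(n,d['eye'],d['attitude'],d['K'].tolist()); np.savez(f'{n}0.npz',P=d['P'],img=d['img'])
E
```

```text
{'clock': 0.0, 'qpos': array([ 1.17430891,  0.6001432 , -0.00251578,  1.60012527,  0.00180178,
        0.94291339, -0.07982849]), 'qd': array([-2.80307860e-05, -5.23602875e-04,  1.07632675e-03, -7.98667722e-04,
       -2.38344434e-05,  1.45291686e-04,  2.43511057e-05]), 'joint_torque': array([-4.55788195e-04, -7.76446652e+01,  1.56474028e+00, -2.58014345e+01,
        1.24188111e-02,  9.01740510e-03,  7.13528181e-06]), 'ee_pos': array([ 0.22773263, -0.68780508,  0.23040595]), 'eef_rot': array([-7.66581064e-04,  9.87243233e-01,  1.59217362e-01, -2.05716246e-04]), 'ft_force': array([-0.81982512, -0.41278161, -0.12548898]), 'wrist_torque': array([ 0.0099609 ,  0.04592188, -0.04338015]), 'finger_force': 0.0, 'grip_width': 0.08513862139868213} -0.0187
scene [-0.10730174  0.69879881  0.55716739] [ 0.24212454 -0.39713186  0.75953546 -0.45471737] [[551.0505799339282, 0.0, 315.9625680643211], [0.0, 551.0505799339282, 247.92347560665664], [0.0, 0.0, 1.0]]
top [0.40428874 0.21578129 0.97747427] [-0.06913751  0.70443882 -0.70403487  0.05762686] [[521.8434490133068, 0.0, 312.27306865028095], [0.0, 521.8434490133068, 239.556227348549], [0.0, 0.0, 1.0]]
```

View pics/scene0.png

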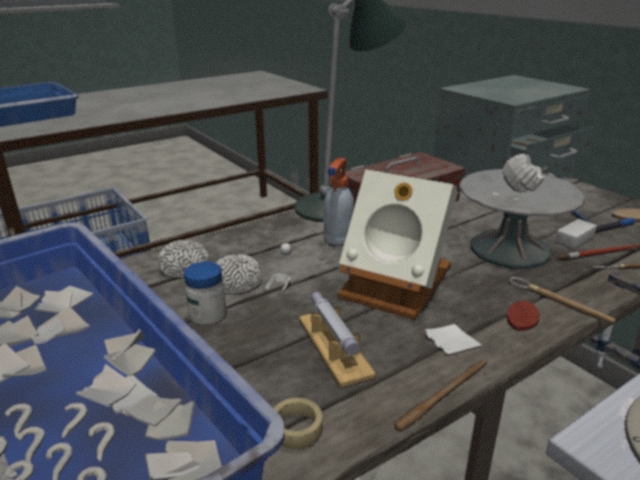

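View pics/top0.png

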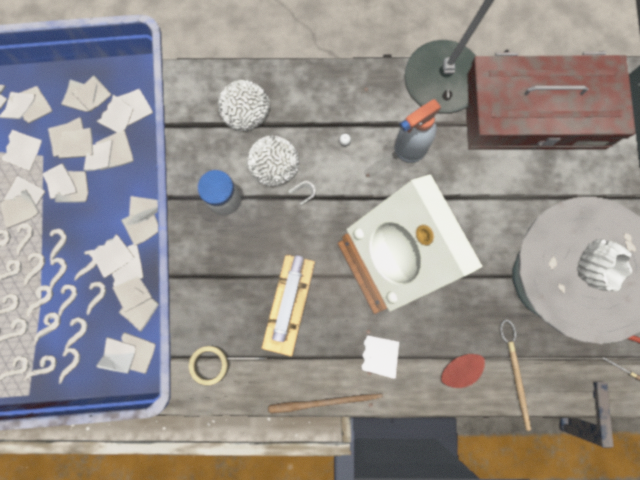

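```bash
python3 - <<'E'
from h import *
T=np.load('top0.npz'); S=np.load('scene0.npz')
for nm,D,box in(('top',T,(400,215,450,260)),('scene',S,(385,175,425,207))):
    im=D['img'];P=D['P'];h=cv2.cvtColor(im,cv2.COLOR_BGR2HSV)
    x0,y0,x1,y1=box; m=np.zeros((480,640),bool); m[y0:y1,x0:x1]=True
    g=m&(h[...,1]>110); v,u=np.nonzero(g); print(nm,'gold n',g.sum(),'px',u.mean(),v.mean(),u.min(),u.max(),v.min(),v.max(),'med',np.nanmedian(P[g],0))
    # mould plane
    big=np.zeros((480,640),bool)
    if nm=='top': cv2.fillPoly(q:=big.astype(np.uint8),[np.array([[365,228],[412,196],[432,262],[420,290],[400,240]])],1)
    else: cv2.fillPoly(q:=big.astype(np.uint8),[np.array([[372,180],[392,180],[380,200],[365,212]]),np.array([[415,185],[445,188],[430,250],[422,215]])],1)
    X=P[(q>0)&(h[...,1]<60)]; X=X[~np.isnan(X[:,0])]; c=np.median(X,0)
    for k in range(4):
        U=np.linalg.svd(X-c,full_matrices=False)[2][2]; r=(X-c)@U; X=X[abs(r)<max(.003,1.5*r.std())]; c=X.mean(0)
    U*=np.sign(U[2]); print('plane n',U,'elev',np.degrees(np.arcsin(U[2])),'az',np.degrees(np.arctan2(U[1],U[0])),len(X),'res',((X-c)@U).std(),'c',c)
P=T['P'];im=T['img']
m=np.zeros((480,640),bool); m[250:350,265:312]=True
h=cv2.cvtColor(im,cv2.COLOR_BGR2HSV)
g=m&(h[...,1]<70)&(P[...,2]>.045)&(P[...,2]<.075); v,u=np.nonzero(g);X=P[g];
c=X.mean(0);V=np.linalg.svd((X-c)[:,:2],full_matrices=False)[2]; t=(X-c)[:,:2]@V[0]; w=(X-c)[:,:2]@V[1]
print('gauge',len(X),c,V[0],'az',np.degrees(np.arctan2(V[0][1],V[0][0])),t.min(),t.max(), 'ends',c[:2]+V[0]*(t.min()+t.max())/2)
for a in np.arange(-.085,.085,.005):
    k=(t>=a)&(t<a+.005)
    if k.sum()>2: print(round(a,3),k.sum(),np.round([w[k].min()*1e3,w[k].max()*1e3,X[k,2].max()*1e3],1))
print(u[t.argmax()],v[t.argmax()])
a=cv2.resize(im[240:360,250:330],None,fx=5,fy=5,interpolation=cv2.INTER_CUBIC)
b=cv2.resize(S['img'][280:390,290:380],None,fx=4.4,fy=4.4,interpolation=cv2.INTER_CUBIC); b=cv2.resize(b,(390,600))
cv2.imwrite('pics/crop1.png',np.hstack([a,b]))
E
```

```text
top gold n 239 px 424.31799163179915 234.70292887029288 417 432 226 244 med [0.5569288  0.05486727 0.17895757]
plane n [-0.40394117  0.9087378   0.10501021] elev 6.027754595970368 az 113.96552706969936 1125 res 0.0035269960455746483 c [0.55697586 0.06925192 0.14416104]
scene gold n 217 px 402.80645161290323 191.17511520737327 395 411 183 199 med [0.56360282 0.05375373 0.18313852]
plane n [-0.34937102  0.7508251   0.56053685] elev 34.092932940164275 az 114.95331814981266 512 res 0.0011697120607669438 c [0.56949436 0.07515595 0.1729405 ]
gauge 1006 [0.46503269 0.27366742 0.05456475] [-0.97153652  0.23688982] az 166.29695272499404 -0.08037815613219568 0.07359243443577584 ends [0.46832898 0.27286368]
-0.08 24 [-9.1  8.2 56.3]
-0.075 29 [-9.   8.3 59.9]
-0.07 26 [-8.4  8.3 56.3]
-0.065 28 [-8.7  7.9 58.1]
-0.06 30 [-9.5  8.4 58. ]
-0.055 25 [-8.3  9.1 58.9]
-0.05 43 [-12.4  11.8  60.8]
-0.045 31 [-10.5   9.4  58.3]
-0.04 31 [-9.8  9.1 60.4]
-0.035 34 [-12.9   9.5  60. ]
-0.03 34 [-10.3   9.4  59.3]
-0.025 30 [-9.9  9.2 61.4]
-0.02 32 [-10.1   9.3  59.3]
-0.015 33 [-10.    9.7  59.1]
-0.01 33 [-9.6  9.4 60. ]
-0.005 33 [-10.2   9.6  59.5]
0.0 32 [-9.7  9.5 59.1]
0.005 33 [-9.6  9.4 59.9]
0.01 33 [-10.    8.6  59.6]
0.015 33 [-10.2   9.5  60. ]
0.02 33 [-10.3   9.6  61.4]
0.025 33 [-9.9  9.4 60.9]
0.03 34 [-10.4   9.5  60.3]
0.035 35 [-10.4   9.5  59.2]
0.04 33 [-9.5  9.3 59.8]
0.045 34 [-10.4   9.5  59.4]
0.05 35 [-10.3   9.7  59.1]
0.055 39 [-12.8  11.4  60.1]
0.06 38 [-11.5  10.7  60.3]
0.065 36 [-9.9 10.2 59.8]
0.07 27 [-11.4  10.3  59. ]
272 339
```

View pics/crop1.png

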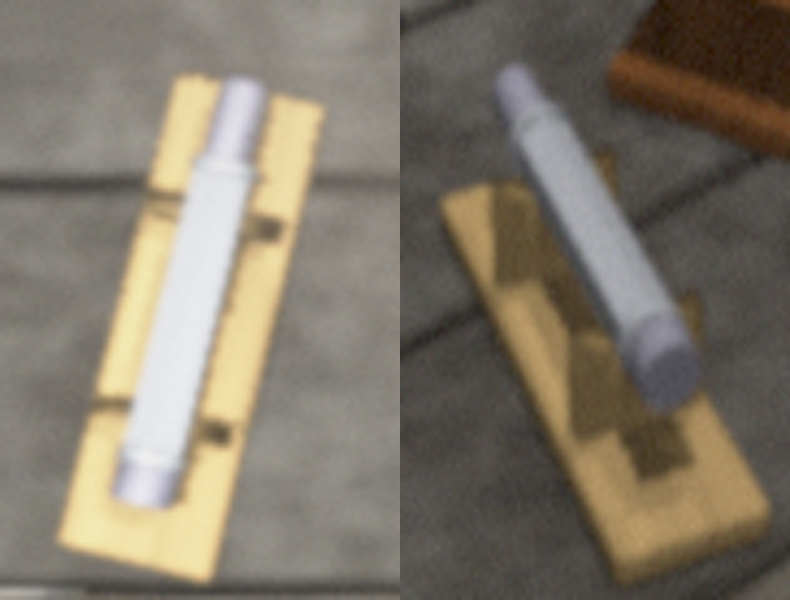

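```bash
python3 - <<'E'
from h import *
C={}
K={'top':(521.843,312.273,239.556),'scene':(551.0506,315.9626,247.9235)}
E={'top':([0.40428874,0.21578129,0.97747427],[-0.06913751,0.70443882,-0.70403487,0.05762686]),'scene':([-0.10730174,0.69879881,0.55716739],[0.24212454,-0.39713186,0.75953546,-0.45471737])}
def ray(n,u,v):
    f,cx,cy=K[n];o,q=E[n]; d=R(q)@np.array([(u-cx)/f,(v-cy)/f,1]); return np.array(o),d
def onz(n,u,v,z): o,d=ray(n,u,v); return o+d*(z-o[2])/d[2]
L=[]
for n,p in(('top',(424.5,235.0)),('scene',(403,191))):
    D=np.load(n+'0.npz');h=cv2.cvtColor(D['img'],cv2.COLOR_BGR2HSV); m=np.zeros((480,640),np.uint8)
    u,v=map(int,p); m[v-14:v+15,u-14:u+15]=(h[...,1]>80)[v-14:v+15,u-14:u+15]*255
    c=max(cv2.findContours(m,0,1)[0],key=cv2.contourArea); e=cv2.fitEllipse(c); print(n,e); L.append(ray(n,*e[0])); print(onz(n,*e[0],.187))
A=sum(np.eye(3)-np.outer(d,d)/(d@d) for o,d in L); b=sum((np.eye(3)-np.outer(d,d)/(d@d))@o for o,d in L); X=np.linalg.solve(A,b); print('tri',X,[np.linalg.norm(np.cross(d/np.linalg.norm(d),X-o)) for o,d in L])
P=np.load('top0.npz')['P'];S=np.load('scene0.npz')['P']
Q=np.vstack([P.reshape(-1,3),S.reshape(-1,3)]);Q=Q[~np.isnan(Q[:,0])]
for y0 in np.arange(-.6,.4,.05):
    print(round(y0,2),[round(float(np.percentile(k[:,2],99.5)),2) if len(k:=Q[(abs(Q[:,0]-x)<.05)&(Q[:,1]>=y0)&(Q[:,1]<y0+.05)&(Q[:,2]<.9)])>3 else None for x in(.3,.4,.5,.6,.7)])
# mould top edge: highest points near mould
M=Q[(Q[:,0]>.45)&(Q[:,0]<.72)&(Q[:,1]>-.08)&(Q[:,1]<.15)&(Q[:,2]>.196)&(Q[:,2]<.25)]
print(len(M),M[:,2].max()); c=M.mean(0);V=np.linalg.svd((M-c)[:,:2],full_matrices=False)[2];t=(M-c)[:,:2]@V[0];print(c,V[0],np.percentile(t,[0.5,99.5]),np.degrees(np.arctan2(V[0][1],V[0][0])))
E
```

```text
top ((424.30206298828125, 234.60562133789062), (15.706144332885742, 19.855995178222656), 157.84429931640625)
[0.55532088 0.0566589  0.187     ]
scene ((402.8648681640625, 191.02989196777344), (15.945697784423828, 17.30571937561035), 41.44216537475586)
[0.5557665  0.05796287 0.187     ]
tri [0.55579922 0.05706191 0.18674898] [np.float64(0.0006251716328970518), np.float64(0.0006251716328969566)]
-0.6 [-0.71, 0.02, 0.01, 0.17, 0.25]
-0.55 [-0.71, 0.02, 0.0, 0.2, 0.25]
-0.5 [-0.71, 0.01, 0.02, 0.17, 0.25]
-0.45 [0.0, 0.03, 0.03, 0.17, 0.25]
-0.4 [0.01, 0.03, 0.03, 0.0, 0.25]
-0.35 [0.01, 0.14, 0.15, 0.14, 0.0]
-0.3 [0.02, 0.15, 0.18, 0.15, 0.0]
-0.25 [0.0, 0.15, 0.21, 0.15, 0.0]
-0.2 [0.0, 0.15, 0.2, 0.15, 0.0]
-0.15 [0.01, 0.14, 0.15, 0.14, 0.0]
-0.1 [0.01, 0.01, 0.02, 0.0, 0.0]
-0.05 [0.01, 0.01, 0.2, 0.19, 0.0]
0.0 [0.01, 0.0, 0.21, 0.21, 0.18]
0.05 [0.01, 0.07, 0.19, 0.21, 0.18]
0.1 [0.01, 0.06, 0.09, 0.17, 0.0]
0.15 [0.01, 0.0, 0.07, 0.09, 0.0]
0.2 [0.01, 0.0, 0.05, 0.0, 0.02]
0.25 [0.01, 0.06, 0.06, 0.01, 0.05]
0.3 [0.01, 0.05, 0.01, 0.0, 0.05]
0.35 [0.03, 0.03, 0.0, 0.09, 0.09]
2584 0.210490655064274
[0.56162455 0.0404786  0.20213869] [-0.89408988 -0.44788759] [-0.08331431  0.07915259] -153.39176570056614
```

Call:
send_rows --series '[{"grip": -1, "delta_pos": [20, 35, 30], "turn": 0.12}, {"grip": -1, "delta_pos": [37, 71, 60], "turn": 0.24}, {"grip": -1, "delta_pos": [54, 107, 80], "turn": 0.36}, {"grip": -1, "delta_pos": [72, 143, 90], "turn": 0.48}, {"grip": -1, "delta_pos": [90, 179, 90], "turn": 0.6}, {"grip": -1, "delta_pos": [108, 215, 90], "turn": 0.72}, {"grip": -1, "delta_pos": [126, 251, 90], "turn": 0.84}, {"grip": -1, "delta_pos": [144, 287, 90], "turn": 0.96}, {"grip": -1, "delta_pos": [162, 323, 90], "turn": 1.08}, {"grip": -1, "delta_pos": [180, 359, 90], "turn": 1.2}, {"grip": -1, "delta_pos": [198, 395, 90], "turn": 1.32}, {"grip": -1, "delta_pos": [216, 431, 90], "turn": 1.44}]'

```text
clock: 1.1
ee_pos: [0.4412, -0.2613, 0.3213]
eef_rot: [0.0, 0.635, 0.772, -0.0]
ft_force: [0.6, -0.5, 0.5]
grip_width: 0.0853
finger_force: 0.0
```

Call:
send_rows --series '[{"grip": -1, "delta_pos": [10, 40, 0], "turn": 0.1}, {"grip": -1, "delta_pos": [20, 80, 0], "turn": 0.2}, {"grip": -1, "delta_pos": [25, 121, 0], "turn": 0.3}, {"grip": -1, "delta_pos": [30, 162, 0], "turn": 0.4}, {"grip": -1, "delta_pos": [30, 203, 0], "turn": 0.5}, {"grip": -1, "delta_pos": [30, 244, 0], "turn": 0.6}, {"grip": -1, "delta_pos": [30, 285, 0], "turn": 0.7}, {"grip": -1, "delta_pos": [30, 326, 0], "turn": 0.8}, {"grip": -1, "delta_pos": [28, 367, 0], "turn": 0.9}, {"grip": -1, "delta_pos": [25, 408, 0], "turn": 1.0}, {"grip": -1, "delta_pos": [22, 449, 0], "turn": 1.1}, {"grip": -1, "delta_pos": [17, 490, 0], "turn": 1.14}]'

```text
clock: 2.1
ee_pos: [0.4577, 0.2284, 0.3211]
eef_rot: [0.0, 0.118, 0.993, -0.0]
ft_force: [0.8, 0.6, 0.1]
grip_width: 0.0858
finger_force: 0.0
```

Call:
send_rows --series '[{"grip": -1, "delta_pos": [0, 32, -15], "turn": 0}, {"grip": -1, "delta_pos": [0, 42, -50], "turn": 0}, {"grip": -1, "delta_pos": [0, 42, -90], "turn": 0}, {"grip": -1, "delta_pos": [0, 42, -130], "turn": 0}, {"grip": -1, "delta_pos": [0, 42, -170], "turn": 0}, {"grip": -1, "delta_pos": [0, 42, -180], "turn": 0}, {"grip": -1, "delta_pos": [0, 42, -180], "turn": 0}]'

```text
clock: 2.68
ee_pos: [0.4565, 0.268, 0.139]
eef_rot: [-0.002, 0.12, 0.993, -0.002]
ft_force: [-0.2, 0.3, -0.1]
grip_width: 0.0853
finger_force: 0.0
```

```bash
python3 - <<'E'
from h import *
s=ctrl.read_state(); print(s['clock'],s['ee_pos'],s['eef_rot'],s['qpos'])
d=ctrl.read_camera('wrist'); print(d['mtx'],d['eye'],d['attitude']); 
cv2.imwrite('pics/w1.png',d['img']); np.savez('w1.npz',**{k:np.array(d[k]) for k in d})
E
```

```text
2.6833 [0.45652201 0.26796409 0.13896388] [-0.00217385  0.12010679  0.99275717 -0.00168565] [-0.15022537  0.588663   -0.70355478  2.09639391  0.61052502  0.6745604
  0.06313373]
[[371.64829954   0.         319.91190641]
 [  0.         371.64829954 240.99648162]
 [  0.           0.           1.        ]] [0.37868262 0.28768599 0.2822427 ] [0.12586387 0.77690917 0.60939722 0.09594507]
```

View pics/w1.png

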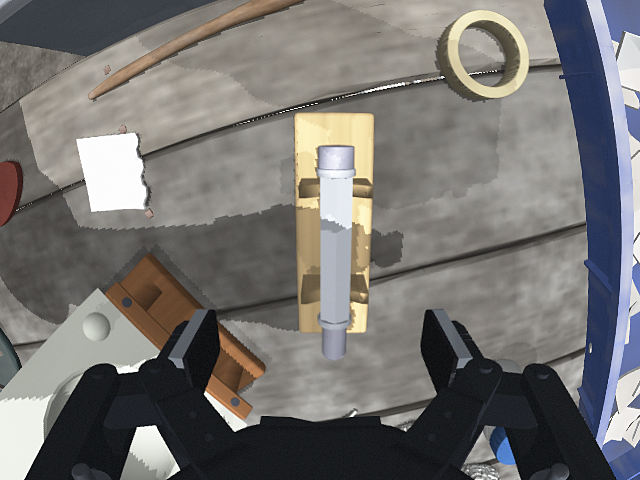

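```bash
cat >> h.py <<'E'
def wray(d,u,v):
    K=np.array(d['mtx']);x=(u-K[0,2])/K[0,0];y=(v-K[1,2])/K[1,1];r=np.hypot(x,y)+1e-12
    return R(d['attitude'])@np.array([np.sin(r)*x/r,np.sin(r)*y/r,np.cos(r)])
def wz(d,u,v,z):
    r=wray(d,u,v);o=np.array(d['eye']);return o+r*(z-o[2])/r[2]
E
python3 - <<'E'
from h import *
s=ctrl.read_state(); print(s['ee_pos'])
d=dict(np.load('w1.npz')); im=d['img']; h=cv2.cvtColor(im,cv2.COLOR_BGR2HSV)
m=np.zeros((480,640),np.uint8); m[140:365,300:375]=((im[...,0].astype(int)-im[...,2]>2)&(h[...,2]>110))[140:365,300:375]*255
m=cv2.morphologyEx(m,cv2.MORPH_OPEN,np.ones((3,3)))
for r in range(145,362,6):
    u=np.nonzero(m[r])[0]
    if len(u): print(r,u.min(),u.max(),end='; ')
v,u=np.nonzero(m); print('\nrows',v.min(),v.max())
pts=[]
for r in(200,310):
    uu=np.nonzero(m[r])[0]; p=wz(d,(uu.min()+uu.max())/2,r,.0475); pts.append(p); print(p, np.linalg.norm(wz(d,uu.min(),r,.0475)-wz(d,uu.max(),r,.0475)))
D=pts[1]-pts[0];print('az',np.degrees(np.arctan2(D[1],D[0])))
a=wz(d,336,v.min(),.055);b=wz(d,333,v.max(),.0535);print(a,b,np.linalg.norm(a-b),'mid',(a+b)/2+ (a-b)/np.linalg.norm(a-b)*.008)
E
```

```text
[0.45753436 0.26894046 0.14109797]
151 319 353; 157 319 353; 163 318 352; 169 317 354; 175 318 353; 181 320 352; 187 320 351; 193 320 351; 199 320 351; 205 320 351; 211 321 351; 217 321 351; 223 321 351; 229 321 350; 235 321 350; 241 321 350; 247 321 350; 253 321 350; 259 321 350; 265 321 350; 271 321 349; 277 321 349; 283 321 349; 289 321 349; 295 321 349; 301 321 348; 307 321 348; 313 320 349; 319 318 350; 325 321 347; 331 323 345; 337 322 345; 343 322 344; 349 322 344; 355 324 343; 
rows 146 360
[0.42881165 0.28465544 0.0475    ] 0.020007749448630312
[0.50651199 0.26597307 0.0475    ] 0.01939313301615946
az -13.519638602128282
[0.39448914 0.29283068 0.055     ] [0.54552047 0.25578411 0.0535    ] 0.1555157954741214 mid [0.46223549 0.27621314 0.05432716]
```

Call:
send_rows --series '[{"grip": -1, "delta_pos": [1, 1, -35], "turn": 0}, {"grip": -1, "delta_pos": [1, 1, -70], "turn": 0}, {"grip": -1, "delta_pos": [1, 1, -95], "turn": 0}, {"grip": -1, "delta_pos": [1, 1, -106], "turn": 0}, {"grip": -1, "delta_pos": [1, 1, -111], "turn": 0}, {"grip": -1, "delta_pos": [1, 1, -111], "turn": 0}, {"grip": -1, "delta_pos": [1, 1, -111], "turn": 0}]'

```text
clock: 3.32
ee_pos: [0.4599, 0.2705, 0.032]
eef_rot: [0.001, 0.121, 0.993, 0.001]
ft_force: [-0.5, -0.0, 0.2]
grip_width: 0.0853
finger_force: 0.0
```

Call:
send_rows --series '[{"grip": -1, "delta_pos": [1.5, 6, -2.5], "turn": 0}, {"grip": -1, "delta_pos": [1.5, 6, -2.5], "turn": 0}, {"grip": -1, "delta_pos": [1.5, 6, -2.5], "turn": 0}, {"grip": -1, "delta_pos": [1.5, 6, -2.5], "turn": 0}]'

```text
clock: 3.65
ee_pos: [0.4607, 0.276, 0.0283]
eef_rot: [0.0, 0.121, 0.993, 0.0]
ft_force: [0.1, -0.1, 0.3]
grip_width: 0.0851
finger_force: 0.0
```

Call:
send_rows --series '[{"grip": 1, "delta_pos": [0.5, 0.5, 0], "turn": 0}, {"grip": 1, "delta_pos": [0.5, 0.5, 0], "turn": 0}, {"grip": 1, "delta_pos": [0.5, 0.5, 0], "turn": 0}, {"grip": 1, "delta_pos": [0.5, 0.5, 0], "turn": 0}, {"grip": 1, "delta_pos": [0.5, 0.5, 0], "turn": 0}, {"grip": 1, "delta_pos": [0.5, 0.5, 0], "turn": 0}, {"grip": 1, "delta_pos": [0.5, 0.5, 0], "turn": 0}, {"grip": 1, "delta_pos": [0.5, 0.5, 0], "turn": 0}]'

```text
clock: 4.32
ee_pos: [0.461, 0.2767, 0.0279]
eef_rot: [0.0, 0.12, 0.993, 0.0]
ft_force: [-0.6, 1.8, 3.0]
grip_width: 0.0189
finger_force: 58.7
```

Call:
send_rows --series '[{"grip": 1, "delta_pos": [0, 0, 20], "turn": 0}, {"grip": 1, "delta_pos": [0, 0, 55], "turn": 0}, {"grip": 1, "delta_pos": [0, 0, 95], "turn": -0.12}, {"grip": 1, "delta_pos": [0, 0, 135], "turn": -0.24}, {"grip": 1, "delta_pos": [0, 0, 175], "turn": -0.36}, {"grip": 1, "delta_pos": [0, 0, 210], "turn": -0.48}, {"grip": 1, "delta_pos": [0, 0, 225], "turn": -0.6}, {"grip": 1, "delta_pos": [0, -15, 225], "turn": -0.72}, {"grip": 1, "delta_pos": [0, -30, 225], "turn": -0.84}, {"grip": 1, "delta_pos": [0, -45, 225], "turn": -0.96}, {"grip": 1, "delta_pos": [0, -60, 225], "turn": -1.08}, {"grip": 1, "delta_pos": [0, -75, 225], "turn": -1.2}]'

```text
clock: 5.32
ee_pos: [0.4604, 0.2001, 0.2525]
eef_rot: [-0.0, 0.662, 0.749, -0.001]
ft_force: [-0.6, -0.5, -1.6]
grip_width: 0.0188
finger_force: 59.2
```

Call:
send_rows --series '[{"grip": 1, "delta_pos": [0, -12, 0], "turn": -0.12}, {"grip": 1, "delta_pos": [0, -24, 0], "turn": -0.24}, {"grip": 1, "delta_pos": [0, -36, 0], "turn": -0.36}, {"grip": 1, "delta_pos": [0, -48, 0], "turn": -0.48}, {"grip": 1, "delta_pos": [0, -60, 0], "turn": -0.6}, {"grip": 1, "delta_pos": [0, -72, 0], "turn": -0.72}, {"grip": 1, "delta_pos": [0, -84, 0], "turn": -0.84}, {"grip": 1, "delta_pos": [0, -96, 0], "turn": -0.96}, {"grip": 1, "delta_pos": [0, -108, 0], "turn": -1.08}, {"grip": 1, "delta_pos": [-3, -120, 0], "turn": -1.2}, {"grip": 1, "delta_pos": [-6, -132, 0], "turn": -1.32}, {"grip": 1, "delta_pos": [-6, -144, 0], "turn": -1.44}]'

```text
clock: 6.32
ee_pos: [0.4537, 0.0565, 0.2524]
eef_rot: [0.0, 0.992, 0.127, -0.001]
ft_force: [0.1, -0.2, -1.7]
grip_width: 0.0193
finger_force: 59.2
```

```bash
python3 -c "
from h import *
s=ctrl.read_state(); print(s['clock'],s['ee_pos'],s['eef_rot'],s['qpos'],s['finger_force'])"
```

```text
6.3167 [0.45370234 0.05646708 0.25240795] [ 9.66012771e-05  9.91957063e-01  1.26571840e-01 -8.63556201e-04] [-0.14010574  0.25540734 -0.13363802  2.1590577   0.05032332  0.73167609
 -1.62394524] 59.158716006204486
```

Call:
send_rows --series '[{"grip": 1, "delta_pos": [0, -2, 0], "turn": -0.12}, {"grip": 1, "delta_pos": [0, -4, 0], "turn": -0.24}, {"grip": 1, "delta_pos": [0, -6, 0], "turn": -0.36}, {"grip": 1, "delta_pos": [0, -8, 0], "turn": -0.48}, {"grip": 1, "delta_pos": [0, -9, 0], "turn": -0.6}, {"grip": 1, "delta_pos": [0, -9, 0], "turn": -0.72}, {"grip": 1, "delta_pos": [0, -9, -5], "turn": -0.82}, {"grip": 1, "delta_pos": [0, -9, -15], "turn": -0.91}, {"grip": 1, "delta_pos": [0, -9, -30], "turn": -0.91}, {"grip": 1, "delta_pos": [0, -9, -37], "turn": -0.91}, {"grip": 1, "delta_pos": [0, -9, -37], "turn": -0.91}, {"grip": 1, "delta_pos": [0, -9, -37], "turn": -0.91}]'

```text
clock: 7.32
ee_pos: [0.4546, 0.0482, 0.2156]
eef_rot: [0.0, 0.948, -0.319, -0.001]
ft_force: [-0.4, 0.5, -2.1]
grip_width: 0.0188
finger_force: 59.1
```

```bash
python3 - <<'E'
from h import *
s=ctrl.read_state(); print(s['clock'],s['ee_pos'],s['eef_rot'],s['qpos'],s['ft_force'])
a=cam('scene')['img'][120:320,300:500]
d=ctrl.read_camera('wrist'); np.savez('w2.npz',**{k:np.array(d[k]) for k in d})
cv2.imwrite('pics/p2.png',np.hstack([cv2.resize(a,(400,400),interpolation=cv2.INTER_CUBIC),cv2.resize(d['img'][180:480,120:520],(400,300)).repeat(1,0) if 0 else cv2.resize(d['img'][80:480,120:520],(400,400))]))
E
```

```text
7.3167 [0.45456068 0.04818526 0.21555109] [ 3.70600206e-04  9.47698227e-01 -3.19166905e-01 -6.47502467e-04] [-0.28031874  0.30579554  0.06468112  2.21225749 -0.03328248  0.62589502
 -2.41212171] [-0.36839368  0.49410236 -2.10834829]
```

View pics/p2.png

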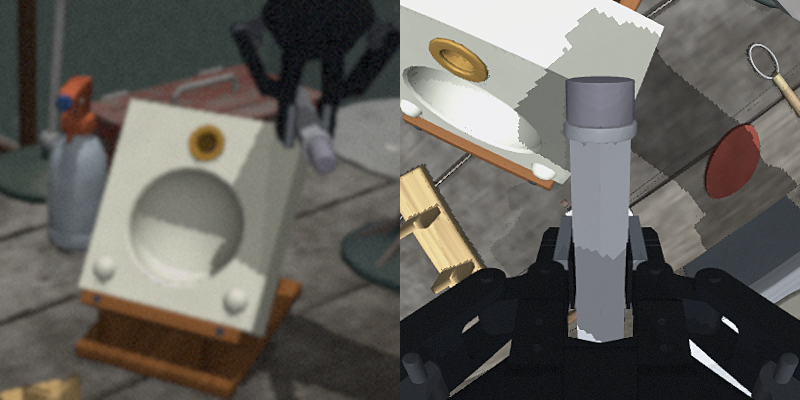

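```bash
cat >> h.py <<'E'
def wproj(d,p):
    q=R(d['attitude']).T@(np.array(p)-np.array(d['eye']));K=np.array(d['mtx']);th=np.arctan2(np.hypot(q[0],q[1]),q[2]);k=th/np.hypot(q[0],q[1]);return np.array([q[0]*k*K[0,0]+K[0,2],q[1]*k*K[1,1]+K[1,2]])
E
python3 - <<'E'
from h import *
d=dict(np.load('w2.npz')); 
def crop(p): u=wproj(d,p)-[120,80]; return np.round(u,0)+[400,0]
az=np.radians(115.5); n=np.array([np.cos(az)*.819,np.sin(az)*.819,.5736]); nh=np.array([np.cos(az),np.sin(az),0]); up=-nh*.5736+np.array([0,0,.819]); e=np.array([np.sin(az),-np.cos(az),0])
B=np.array([.5555,.057,.187]); F=B-n*.0025
print('bush',crop(B))
for s in(-1,1):
  for t in(.028,-.152): print(s,t,crop(F+up*t+e*s*.082), F+up*t+e*s*.082)
  print('back',crop(F+up*.028+e*s*.082-n*.048))
E
```

```text
bush [459.  61.]
-1 0.028 [633. 111.] [0.48928383 0.0053538  0.208498  ]
-1 -0.152 [561. 184.] [0.44483442 0.09854393 0.061078  ]
back [666.  29.]
1 0.028 [325. -30.] [0.63730782 0.07595762 0.208498  ]
1 -0.152 [399. 104.] [0.59285841 0.16914775 0.061078  ]
back [385. -90.]
```

Call:
send_rows --series '[{"grip": 1, "delta_pos": [0, 0, -6], "turn": 0}, {"grip": 1, "delta_pos": [0, 0, -12], "turn": 0}, {"grip": 1, "delta_pos": [0, 0, -16], "turn": 0}, {"grip": 1, "delta_pos": [0, 0, -20], "turn": 0}, {"grip": 1, "delta_pos": [0, 0, -24], "turn": 0}, {"grip": 1, "delta_pos": [0, 0, -27], "turn": 0}]'

```text
clock: 7.92
ee_pos: [0.4546, 0.0488, 0.1887]
eef_rot: [-0.0, 0.948, -0.319, -0.0]
ft_force: [-4.3, 1.7, 8.1]
grip_width: 0.0188
finger_force: 61.5
```

Call:
send_rows --series '[{"grip": 1, "delta_pos": [0, 0, -4], "turn": 0}, {"grip": 1, "delta_pos": [0, 0, -8], "turn": 0}, {"grip": 1, "delta_pos": [0, 0, -12], "turn": 0}, {"grip": 1, "delta_pos": [0, 0, -16], "turn": 0}, {"grip": 1, "delta_pos": [0, 0, -20], "turn": 0}, {"grip": 1, "delta_pos": [0, 0, -24], "turn": 0}, {"grip": 1, "delta_pos": [0, 0, -26], "turn": 0}, {"grip": 1, "delta_pos": [0, 0, -26], "turn": 0}]'

```text
clock: 8.58
ee_pos: [0.4568, 0.049, 0.1631]
eef_rot: [-0.001, 0.948, -0.319, 0.002]
ft_force: [0.7, 3.6, 7.3]
grip_width: 0.0188
finger_force: 67.4
```

```bash
python3 - <<'E'
from h import *
s=ctrl.read_state(); print(s['clock'],s['ee_pos'],s['ft_force'])
a=cam('scene')['img'][120:320,300:500]
d=ctrl.read_camera('wrist'); np.savez('w3.npz',**{k:np.array(d[k]) for k in d})
cv2.imwrite('pics/p3.png',np.hstack([cv2.resize(a,(400,400),interpolation=cv2.INTER_CUBIC),cv2.resize(d['img'][80:480,120:520],(400,400))]))
E
```

```text
8.5833 [0.45675622 0.04897488 0.16310835] [0.69823733 3.6465346  7.29739096]
```

View pics/p3.png

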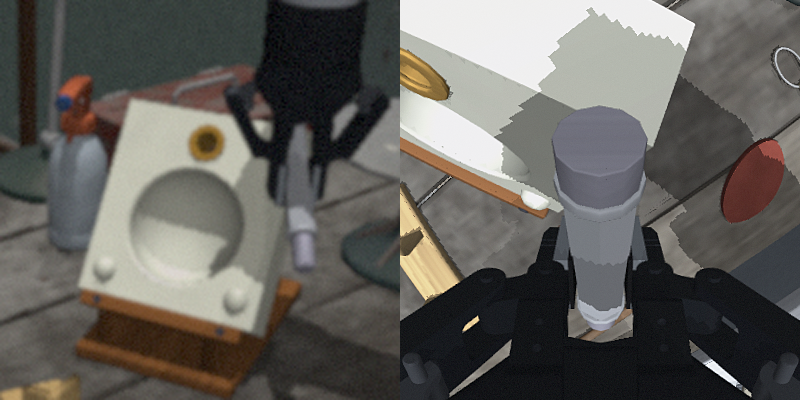

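```bash
cat >> h.py <<'E'
def wpts(d):
    K=np.array(d['mtx']);v,u=np.mgrid[:480,:640];x=(u-K[0,2])/K[0,0];y=(v-K[1,2])/K[1,1];r=np.hypot(x,y)+1e-9
    t=np.tan(np.minimum(r,1.4))/r; z=d['z_map']; P=np.stack([x*t*z,y*t*z,z],-1)@R(d['attitude']).T+np.array(d['eye']); P[z==0]=np.nan; return P
def tilt(d,tcp,q):
    "upper profile of the gauge in tool frame: s along tool x, h height over TCP (up), lateral w"
    Rt=R(q); L=(wpts(d)-np.array(tcp))@Rt; s=L[...,0];w=L[...,1];h=-L[...,2]
    m=(abs(w)<.0025)&(h>-.05)&(h<.09)&(abs(s)<.1)
    return s[m],h[m]
E
python3 - <<'E'
from h import *
d=dict(np.load('w3.npz')); s=ctrl.read_state()
a,h=tilt(d,s['ee_pos'],s['eef_rot'])
for x in np.arange(-.1,.1,.004):
    k=(a>=x)&(a<x+.004)
    if k.sum(): print(round(x*1e3),k.sum(),np.round(np.percentile(h[k],[0,50,100])*1e3,1))
E
```

```text
-76 6 [-15.1 -15.  -14. ]
-72 15 [-14.4 -13.  -11.8]
-68 16 [-11.9  -9.8  -8.9]
-64 20 [-9.3 -7.7 -6.4]
-52 23 [2.9 3.9 4.9]
-48 37 [3.2 4.5 6.3]
-44 24 [6.  7.3 9.3]
-40 33 [ 8.1  9.6 11.4]
-36 31 [ 9.8 12.2 13.7]
-32 30 [12.6 14.4 15.9]
-28 36 [15.2 17.4 19.2]
-24 44 [17.8 19.8 21.3]
-20 38 [20.2 22.3 24.3]
-16 46 [22.8 24.7 26.7]
-12 49 [25.1 27.1 28.8]
-8 47 [27.9 29.7 32. ]
-4 65 [30.5 32.4 34.3]
0 67 [32.5 35.  37. ]
4 73 [35.5 37.6 39.3]
8 916 [37.7 82.7 90. ]
12 200 [39.8 79.9 89.9]
16 107 [43.  45.1 47. ]
20 104 [45.3 47.4 49.7]
24 127 [47.7 49.9 52.2]
28 141 [50.  52.6 54.5]
32 152 [52.4 55.  57.7]
36 134 [56.  59.4 61.3]
40 240 [58.  60.6 62.1]
44 240 [60.9 63.  64.6]
48 267 [63.3 65.4 67.2]
52 486 [62.  66.  68.6]
56 526 [55.6 60.4 65.7]
60 428 [49.4 53.9 58.2]
64 381 [39.3 42.8 52.9]
68 276 [36.7 39.8 42.5]
72 261 [34.4 37.2 40. ]
76 251 [31.6 34.8 37.4]
80 222 [29.5 32.3 35.3]
84 217 [26.8 29.6 32.8]
88 195 [24.5 27.3 30.5]
92 185 [22.  24.6 27.4]
96 173 [19.8 22.2 25.3]
```

Call:
send_rows --series '[{"grip": 1, "delta_pos": [0, 0, -2.5], "turn": 0}, {"grip": 1, "delta_pos": [0, 0, -5], "turn": 0}, {"grip": 1, "delta_pos": [0, 0, -5], "turn": 0}, {"grip": 1, "delta_pos": [-10, 8, 10], "turn": 0}, {"grip": 1, "delta_pos": [-10, 20, 45], "turn": 0}, {"grip": 1, "delta_pos": [-10, 30, 75], "turn": 0.06}, {"grip": 1, "delta_pos": [-8, 40, 90], "turn": 0.18}, {"grip": 1, "delta_pos": [-6, 50, 100], "turn": 0.3}, {"grip": 1, "delta_pos": [0, 60, 100], "turn": 0.42}, {"grip": 1, "delta_pos": [6, 70, 100], "turn": 0.54}, {"grip": 1, "delta_pos": [12, 80, 100], "turn": 0.66}, {"grip": 1, "delta_pos": [18, 90, 100], "turn": 0.78}]'

```text
clock: 9.68
ee_pos: [0.473, 0.1388, 0.2625]
eef_rot: [-0.0, 0.998, 0.068, -0.0]
ft_force: [0.2, -0.2, -1.5]
grip_width: 0.0192
finger_force: 67.5
```

```bash
cat >> h.py <<'E'
def fit(az_prev=None,end=.05):
    d=ctrl.read_camera('wrist'); s=ctrl.read_state(); a,h=tilt(d,s['ee_pos'],s['eef_rot'])
    k=(a>-.038)&(a<.03)&(h>0)&(h<.07); a,h=a[k],h[k]
    for i in range(5):
        p=np.polyfit(a,h,1); r=h-np.polyval(p,a); q=abs(r)<max(.002,1.5*r.std()); a,h=a[q],h[q]
    th=np.arctan(p[0]); q=s['eef_rot']
    print('t',s['clock'],'tcp',np.round(s['ee_pos'],4),'xaz',round(2*np.degrees(np.arctan2(q[2],q[1])),2),'tilt',round(np.degrees(th),2),'axis h@0',round(p[1]-.01155/np.cos(th),4),'F',np.round(s['ft_force'],1),'n',len(a),'q7',s['qpos'][6]); return d,s
E
python3 -c "
from h import *
fit()"
```

```text
t 9.7333 tcp [0.4743 0.141  0.2626] xaz 8.34 tilt 34.62 axis h@0 0.0205 F [2.7 2.6 0. ] n 1039 q7 -1.8832538964599288
```

Call:
send_rows --series '[{"grip": 1, "delta_pos": [3, 1, 0], "turn": 0.12}, {"grip": 1, "delta_pos": [6, 2, 0], "turn": 0.24}, {"grip": 1, "delta_pos": [9, 3, 0], "turn": 0.36}, {"grip": 1, "delta_pos": [12, 4, 0], "turn": 0.48}, {"grip": 1, "delta_pos": [15, 5, 0], "turn": 0.6}, {"grip": 1, "delta_pos": [18, 6, 0], "turn": 0.72}, {"grip": 1, "delta_pos": [21, 7, 0], "turn": 0.84}, {"grip": 1, "delta_pos": [24, 8, 0], "turn": 0.96}, {"grip": 1, "delta_pos": [27, 8, 0], "turn": 1.08}, {"grip": 1, "delta_pos": [30, 8, 0], "turn": 1.2}, {"grip": 1, "delta_pos": [33, 8, 0], "turn": 1.32}, {"grip": 1, "delta_pos": [36, 8, 0], "turn": 1.44}]'

```text
clock: 10.73
ee_pos: [0.5087, 0.1458, 0.2622]
eef_rot: [-0.0, 0.706, 0.708, -0.0]
ft_force: [0.9, -0.5, -1.1]
grip_width: 0.0188
finger_force: 67.5
```

Call:
send_rows --series '[{"grip": 1, "delta_pos": [1, 0, 0], "turn": 0.12}, {"grip": 1, "delta_pos": [1, 0, 0], "turn": 0.24}, {"grip": 1, "delta_pos": [1, 0, -8], "turn": 0.36}, {"grip": 1, "delta_pos": [1, 0, -16], "turn": 0.43}, {"grip": 1, "delta_pos": [1, 0, -24], "turn": 0.43}, {"grip": 1, "delta_pos": [1, 0, -24], "turn": 0.43}, {"grip": 1, "delta_pos": [1, 0, -24], "turn": 0.43}]'

```text
clock: 11.32
ee_pos: [0.5096, 0.1459, 0.2382]
eef_rot: [-0.0, 0.542, 0.84, -0.001]
ft_force: [0.4, 0.9, -0.6]
grip_width: 0.0192
finger_force: 67.5
```

```bash
python3 - <<'E'
from h import *
d,s=fit(); np.savez('w4.npz',**{k:np.array(d[k]) for k in d})
az=np.radians(115.5); n=np.array([np.cos(az)*.819,np.sin(az)*.819,.5736]);B=np.array([.5555,.057,.187])
print('bush px',wproj(d,B))
P=wpts(d); P=P.reshape(-1,3); P=P[~np.isnan(P[:,0])]
q=P-B; k=(abs(q@n+.0025)<.02)&(np.linalg.norm(q,axis=1)<.09)&(np.linalg.norm(q,axis=1)>.02); X=P[k]; c=np.median(X,0)
for i in range(6):
    U=np.linalg.svd(X-c,full_matrices=False)[2][2]; r=(X-c)@U; kk=abs(r)<max(.0015,1.5*r.std()); X=X[kk]; c=X.mean(0)
U*=np.sign(U[2]); print('plane',len(X),r.std(),'elev',np.degrees(np.arcsin(U[2])),'az',np.degrees(np.arctan2(U[1],U[0])),'B dist',(B-c)@U)
cv2.imwrite('pics/p4.png',cv2.resize(d['img'],(640,480)))
E
```

```text
t 11.3667 tcp [0.5098 0.1462 0.2387] xaz 114.41 tilt 34.88 axis h@0 0.0201 F [-0.6 -0.  -1.3] n 1037 q7 -0.26894101299249973
bush px [327.17281574 400.20039768]
plane 1240 0.00063167431586248 elev 35.47243813696992 az 116.15533736822104 B dist 0.0020541771385358225
```

View pics/p4.png

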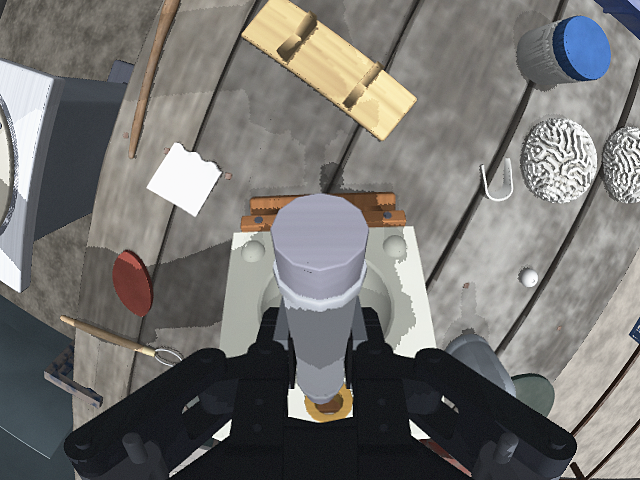

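```bash
python3 - <<'E'
from h import *
d=dict(np.load('w4.npz')); h=cv2.cvtColor(d['img'],cv2.COLOR_BGR2HSV)
az=np.radians(116); n=np.array([np.cos(az)*.819,np.sin(az)*.819,.5736]);B=np.array([.5555,.057,.187]);e=np.array([-np.sin(az),np.cos(az),0]);up=np.cross(n,-e)
t=np.linspace(0,6.283,60); c=np.array([wproj(d,B+.017*(e*np.cos(x)+up*np.sin(x))) for x in t])
m=(h[...,1]>120)&(h[...,0]>12)&(h[...,0]<30); m[:375]=0; m[:,:290]=0; m[:,370:]=0
for r in range(384,422,3):
    u=np.nonzero(m[r])[0]; i=np.argsort(abs(c[:,1]-r))
    L=[x for x in c if abs(x[1]-r)<2.2]
    print(r,(u.min(),u.max()) if len(u) else None,'pred',[round(min(x[0] for x in L)),round(max(x[0] for x in L))] if L else None)
v,u=np.nonzero(m);print('rows',v.min(),v.max(),'pred',c[:,1].min(),c[:,1].max())
E
```

```text
384 (np.int64(343), np.int64(344)) pred [309, 345]
387 (np.int64(342), np.int64(345)) pred [306, 348]
390 (np.int64(340), np.int64(349)) pred [305, 350]
393 (np.int64(338), np.int64(350)) pred [304, 351]
396 (np.int64(305), np.int64(351)) pred [303, 352]
399 (np.int64(305), np.int64(352)) pred [303, 352]
402 (np.int64(305), np.int64(352)) pred [303, 352]
405 (np.int64(306), np.int64(351)) pred [303, 352]
408 (np.int64(307), np.int64(350)) pred [304, 350]
411 (np.int64(307), np.int64(349)) pred [305, 349]
414 (np.int64(310), np.int64(346)) pred [306, 348]
417 (np.int64(312), np.int64(344)) pred [309, 345]
420 (np.int64(318), np.int64(333)) pred [311, 343]
rows 384 422 pred 377.25466354296975 423.7303446572754
```

Call:
send_rows --series '[{"grip": 1, "delta_pos": [4, -7, -6], "turn": 0.028}, {"grip": 1, "delta_pos": [9, -15, -13], "turn": 0.028}, {"grip": 1, "delta_pos": [12.7, -21.5, -19], "turn": 0.028}, {"grip": 1, "delta_pos": [12.7, -21.5, -19], "turn": 0.028}, {"grip": 1, "delta_pos": [12.7, -21.5, -19], "turn": 0.028}, {"grip": 1, "delta_pos": [12.7, -21.5, -19], "turn": 0.028}]'

```text
clock: 11.87
ee_pos: [0.5226, 0.125, 0.2198]
eef_rot: [-0.0, 0.529, 0.849, 0.0]
ft_force: [-1.3, 1.0, -2.0]
grip_width: 0.0192
finger_force: 67.5
```

```bash
cat >> h.py <<'E'
az=np.radians(116); N=np.array([np.cos(az)*.8192,np.sin(az)*.8192,.5736]);B=np.array([.5555,.057,.187])
def rel(s,hh):
    m=np.array(s['ee_pos'])+[0,0,hh]-B; D=m@N; print('D',round(D*1e3,1),'lateral mm',np.round((m-D*N)*1e3,1))
E
python3 -c "
from h import *
d,s=fit(); rel(s,.0201)"
```

```text
t 11.9167 tcp [0.5226 0.1253 0.22  ] xaz 116.18 tilt 34.91 axis h@0 0.0204 F [-0.   0.1 -1.6] n 1040 q7 -0.21812229370879038
D 92.5 lateral mm [0.3 0.1 0. ]
```

Call:
send_rows --series '[{"grip": 1, "delta_pos": [1.1, -2.2, -1.7], "turn": 0}, {"grip": 1, "delta_pos": [2.2, -4.4, -3.4], "turn": 0}, {"grip": 1, "delta_pos": [3.2, -6.6, -5.2], "turn": 0}, {"grip": 1, "delta_pos": [4.3, -8.8, -6.9], "turn": 0}, {"grip": 1, "delta_pos": [5.0, -10.3, -8.0], "turn": 0}, {"grip": 1, "delta_pos": [5.0, -10.3, -8.0], "turn": 0}]'

```text
clock: 12.42
ee_pos: [0.5276, 0.1141, 0.2114]
eef_rot: [-0.0, 0.529, 0.849, -0.0]
ft_force: [-0.1, -0.3, -1.5]
grip_width: 0.019
finger_force: 67.5
```

```bash
python3 -c "
from h import *
d,s=fit(); rel(s,.0203); cv2.imwrite('pics/p5.png',cv2.resize(d['img'][330:450,240:400],(800,600)))"
```

```text
t 12.4667 tcp [0.5276 0.1142 0.2115] xaz 116.16 tilt 34.93 axis h@0 0.0205 F [-0.2  0.8 -2.5] n 1036 q7 -0.20511843484586645
D 77.9 lateral mm [ 0.1 -0.1  0.2]
```

View pics/p5.png

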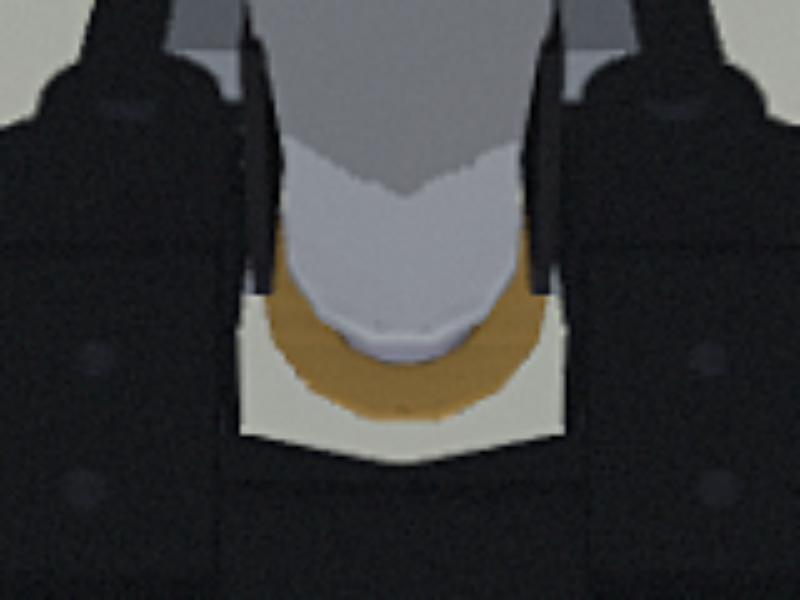

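Call:
send_rows --series '[{"grip": 1, "delta_pos": [1.4, -2.9, -2.3], "turn": 0}, {"grip": 1, "delta_pos": [2.9, -5.9, -4.6], "turn": 0}, {"grip": 1, "delta_pos": [4.3, -8.8, -6.9], "turn": 0}, {"grip": 1, "delta_pos": [5.7, -11.8, -9.2], "turn": 0}, {"grip": 1, "delta_pos": [6.8, -14.0, -10.9], "turn": 0}, {"grip": 1, "delta_pos": [7.5, -15.5, -12.0], "turn": 0}, {"grip": 1, "delta_pos": [7.9, -16.2, -12.6], "turn": 0}, {"grip": 1, "delta_pos": [7.9, -16.2, -12.6], "turn": 0}]'

```text
clock: 13.13
ee_pos: [0.5356, 0.098, 0.199]
eef_rot: [-0.0, 0.529, 0.849, -0.0]
ft_force: [1.0, 0.4, -3.1]
grip_width: 0.0191
finger_force: 67.5
```

Call:
send_rows --series '[{"grip": 1, "delta_pos": [0.4, -0.7, -0.6], "turn": 0}, {"grip": 1, "delta_pos": [0.7, -1.5, -1.1], "turn": 0}, {"grip": 1, "delta_pos": [0.9, -1.8, -1.4], "turn": 0}, {"grip": 1, "delta_pos": [1.1, -2.2, -1.7], "turn": 0}, {"grip": 1, "delta_pos": [1.1, -2.2, -1.7], "turn": 0}]'

```text
clock: 13.55
ee_pos: [0.5359, 0.0977, 0.1982]
eef_rot: [-0.0, 0.528, 0.849, 0.0]
ft_force: [-6.4, 5.5, 6.9]
grip_width: 0.0189
finger_force: 68.7
```

```bash
python3 -c "
from h import *
d,s=fit(); rel(s,.0203); print('axial',s['ft_force']@N)
cv2.imwrite('pics/p6.png',cv2.resize(d['img'][330:450,240:400],(800,600)))"
```

```text
t 13.6 tcp [0.5359 0.0977 0.1983] xaz 116.26 tilt 34.76 axis h@0 0.0205 F [-6.6  4.8  5.9] n 1037 q7 -0.18342087684928512
D 55.1 lateral mm [ 0.2  0.1 -0. ]
axial 9.298821886168486
```

Call:
send_rows --series '[{"grip": 1, "delta_pos": [0.3, -0.6, -0.5], "turn": 0}, {"grip": 1, "delta_pos": [0.3, -0.6, -0.5], "turn": 0}, {"grip": 1, "delta_pos": [0.3, -0.6, -0.5], "turn": 0}, {"grip": 1, "delta_pos": [-1.8, 3.7, 2.9], "turn": 0}, {"grip": 1, "delta_pos": [-5.4, 11, 8.6], "turn": 0}, {"grip": 1, "delta_pos": [-9, 18.4, 14.3], "turn": 0}, {"grip": 1, "delta_pos": [-12.6, 25.8, 20.1], "turn": 0}, {"grip": 1, "delta_pos": [-16.2, 33.1, 25.8], "turn": 0}, {"grip": 1, "delta_pos": [-19.8, 40.5, 31.5], "turn": 0}, {"grip": 1, "delta_pos": [-19.8, 40.5, 50], "turn": 0}, {"grip": 1, "delta_pos": [-15, 30, 68], "turn": 0}, {"grip": 1, "delta_pos": [-8, 15, 70], "turn": 0}]'

```text
clock: 14.6
ee_pos: [0.5292, 0.1138, 0.271]
eef_rot: [0.001, 0.527, 0.85, 0.002]
ft_force: [0.3, 1.2, -1.3]
grip_width: 0.0191
finger_force: 67.5
```

Call:
send_rows --series '[{"grip": 1, "delta_pos": [4, -8, -2], "turn": 0}, {"grip": 1, "delta_pos": [8, -16, -6], "turn": 0}, {"grip": 1, "delta_pos": [8, -16, -11], "turn": 0}, {"grip": 1, "delta_pos": [8, -16, -16], "turn": 0}, {"grip": 1, "delta_pos": [8, -16, -21], "turn": 0}, {"grip": 1, "delta_pos": [8, -16, -26], "turn": 0}, {"grip": 1, "delta_pos": [8, -16, -31], "turn": 0}, {"grip": 1, "delta_pos": [8, -16, -36], "turn": 0}, {"grip": 1, "delta_pos": [8, -16, -41], "turn": 0}, {"grip": 1, "delta_pos": [8, -16, -46], "turn": 0}, {"grip": 1, "delta_pos": [8, -16, -51], "turn": 0}, {"grip": 1, "delta_pos": [8, -16, -56], "turn": 0}]'

```text
clock: 15.6
ee_pos: [0.5375, 0.097, 0.2123]
eef_rot: [0.001, 0.528, 0.849, 0.001]
ft_force: [-2.6, 3.9, 10.1]
grip_width: 0.0185
finger_force: 66.4
```

```bash
python3 -c "
from h import *
d,s=fit(); rel(s,.0203)"
```

```text
t 15.65 tcp [0.5374 0.0968 0.2115] xaz 116.3 tilt 15.68 axis h@0 0.0224 F [1.7 0.3 8.3] n 1604 q7 -0.16461399729298556
D 61.5 lateral mm [ 4.  -5.5  9.5]
```

Call:
send_rows --series '[{"grip": 1, "delta_pos": [0, 0, -5], "turn": 0}, {"grip": 1, "delta_pos": [0, 0, -10], "turn": 0}, {"grip": 1, "delta_pos": [0, 0, -15], "turn": 0}, {"grip": 1, "delta_pos": [0, 0, -17], "turn": 0}, {"grip": 1, "delta_pos": [0, 0, -17], "turn": 0}, {"grip": 1, "delta_pos": [-2, 6, 5], "turn": 0}, {"grip": 1, "delta_pos": [-8, 20, 25], "turn": 0.1}, {"grip": 1, "delta_pos": [-18, 45, 30], "turn": 0.22}, {"grip": 1, "delta_pos": [-30, 75, 30], "turn": 0.34}, {"grip": 1, "delta_pos": [-42, 105, 10], "turn": 0.46}, {"grip": 1, "delta_pos": [-56, 135, -20], "turn": 0.58}, {"grip": 1, "delta_pos": [-68, 160, -50], "turn": 0.7}]'

```text
clock: 16.65
ee_pos: [0.4687, 0.2562, 0.163]
eef_rot: [0.001, 0.202, 0.979, 0.001]
ft_force: [0.2, -0.3, -2.8]
grip_width: 0.019
finger_force: 65.2
```

Call:
send_rows --series '[{"grip": 1, "delta_pos": [-5, 10, -30], "turn": 0.1}, {"grip": 1, "delta_pos": [-8, 18, -60], "turn": 0.175}, {"grip": 1, "delta_pos": [-8, 20, -75], "turn": 0.175}, {"grip": 1, "delta_pos": [-8, 20, -75], "turn": 0.175}, {"grip": 1, "delta_pos": [-8, 20, -75], "turn": 0.175}]'

```text
clock: 17.07
ee_pos: [0.4604, 0.2742, 0.0874]
eef_rot: [-0.001, 0.119, 0.993, -0.0]
ft_force: [-0.2, -0.2, -1.8]
grip_width: 0.0187
finger_force: 65.1
```

```bash
python3 -c "
from h import *
d,s=fit(); a,h=tilt(d,s['ee_pos'],s['eef_rot'])
for x in np.arange(-.09,.08,.004):
    k=(a>=x)&(a<x+.004)&(h<.06)
    if k.sum(): print(round(x*1e3),np.round(np.median(h[k])*1e3,1),end='; ')"
```

```text
t 17.1167 tcp [0.4611 0.2741 0.0883] xaz 166.32 tilt 2.26 axis h@0 0.0212 F [-0.2 -0.4 -2.5] n 1860 q7 -0.0086286152872791
-38 30.4; -34 31.5; -30 31.6; -26 31.9; -22 32.1; -18 32.2; -14 32.4; -10 32.5; -6 32.7; -2 32.8; 2 33.0; 6 33.3; 10 33.3; 14 33.4; 18 33.6; 22 33.6; 26 33.9; 30 34.1; 34 34.3; 38 34.3; 42 34.5; 46 34.7; 50 35.9; 54 35.8; 58 35.5; 62 35.6; 66 35.8; 70 26.4;
```

Call:
send_rows --series '[{"grip": 1, "delta_pos": [0, 2.7, -20], "turn": 0}, {"grip": 1, "delta_pos": [0, 2.7, -40], "turn": 0}, {"grip": 1, "delta_pos": [0, 2.7, -50], "turn": 0}, {"grip": 1, "delta_pos": [0, 2.7, -56], "turn": 0}, {"grip": 1, "delta_pos": [0, 2.7, -60], "turn": 0}, {"grip": 1, "delta_pos": [0, 2.7, -62], "turn": 0}, {"grip": 1, "delta_pos": [0, 2.7, -62], "turn": 0}]'

```text
clock: 17.7
ee_pos: [0.4617, 0.2765, 0.0266]
eef_rot: [0.0, 0.119, 0.993, 0.0]
ft_force: [-0.1, 0.1, -1.7]
grip_width: 0.019
finger_force: 65.3
```

Call:
send_rows --series '[{"grip": 1, "delta_pos": [0, 0, -1.3], "turn": 0}, {"grip": 1, "delta_pos": [0, 0, -1.3], "turn": 0}, {"grip": -1, "delta_pos": [0, 0, -1.3], "turn": 0}, {"grip": -1, "delta_pos": [0, 0, -1.3], "turn": 0}, {"grip": -1, "delta_pos": [0, 0, -1.3], "turn": 0}, {"grip": -1, "delta_pos": [0, 0, -1.3], "turn": 0}, {"grip": -1, "delta_pos": [0, 0, -1.3], "turn": 0}, {"grip": -1, "delta_pos": [0, 0, 10], "turn": 0}, {"grip": -1, "delta_pos": [0, 0, 40], "turn": 0}, {"grip": -1, "delta_pos": [0, 0, 70], "turn": -0.08}, {"grip": -1, "delta_pos": [0, 0, 70], "turn": -0.2}, {"grip": -1, "delta_pos": [0, 0, 70], "turn": -0.32}]'

```text
clock: 18.7
ee_pos: [0.4621, 0.2769, 0.0985]
eef_rot: [0.001, 0.279, 0.96, 0.001]
ft_force: [0.1, 0.4, -0.0]
grip_width: 0.0853
finger_force: 0.0
```

Call:
send_rows --series '[{"grip": -1, "delta_pos": [0, 0, 0], "turn": -0.12}, {"grip": -1, "delta_pos": [0, 0, 0], "turn": -0.24}, {"grip": -1, "delta_pos": [0, 0, 0], "turn": -0.36}, {"grip": -1, "delta_pos": [0, 0, 0], "turn": -0.48}, {"grip": -1, "delta_pos": [0, 0, 0], "turn": -0.6}, {"grip": -1, "delta_pos": [0, 0, 0], "turn": -0.72}, {"grip": -1, "delta_pos": [0, 0, 0], "turn": -0.84}, {"grip": -1, "delta_pos": [0, 0, 0], "turn": -0.96}, {"grip": -1, "delta_pos": [0, 0, 0], "turn": -1.08}, {"grip": -1, "delta_pos": [0, 0, 0], "turn": -1.2}, {"grip": -1, "delta_pos": [0, 0, 0], "turn": -1.32}, {"grip": -1, "delta_pos": [0, 0, 0], "turn": -1.44}]'

```text
clock: 19.7
ee_pos: [0.461, 0.2768, 0.0968]
eef_rot: [-0.001, 0.843, 0.538, 0.0]
ft_force: [-0.8, 0.7, 0.8]
grip_width: 0.0853
finger_force: 0.0
```

Call:
send_rows --series '[{"grip": -1, "delta_pos": [0, 0, 0], "turn": -0.12}, {"grip": -1, "delta_pos": [0, 0, 0], "turn": -0.24}, {"grip": -1, "delta_pos": [0, 0, 0], "turn": -0.36}, {"grip": -1, "delta_pos": [0, 0, 0], "turn": -0.48}, {"grip": -1, "delta_pos": [0, 0, 0], "turn": -0.6}, {"grip": -1, "delta_pos": [0, 0, 0], "turn": -0.72}, {"grip": -1, "delta_pos": [0, 0, 0], "turn": -0.84}, {"grip": -1, "delta_pos": [0, 0, 0], "turn": -0.96}, {"grip": -1, "delta_pos": [0, 0, 0], "turn": -1.08}, {"grip": -1, "delta_pos": [0, 0, 0], "turn": -1.2}, {"grip": -1, "delta_pos": [0, 0, 0], "turn": -1.32}, {"grip": -1, "delta_pos": [0, 0, 0], "turn": -1.38}]'

```text
clock: 20.7
ee_pos: [0.4608, 0.2772, 0.0966]
eef_rot: [-0.001, 0.993, -0.121, -0.001]
ft_force: [0.3, -0.0, -0.5]
grip_width: 0.0852
finger_force: 0.0
```

```bash
python3 - <<'E'
from h import *
d,s=fit(); np.savez('w7.npz',**{k:np.array(d[k]) for k in d})
im=d['img'].astype(int); P=wpts(d); m=(P[...,2]>.05)&(P[...,2]<.066)&(abs(P[...,0]-.46)<.12)&(abs(P[...,1]-.277)<.08)&(im[...,0]-im[...,2]>-8)
X=P[m]; c=X.mean(0); V=np.linalg.svd((X-c)[:,:2],full_matrices=False)[2][0]; V*=np.sign(V[0]); t=(X-c)[:,:2]@V
print(len(X),'az',np.degrees(np.arctan2(V[1],V[0])),np.percentile(t,[0.3,99.7]),c,'mid',c[:2]+V*(t.max()-.085),c[:2]+V*(t.min()+.069),'ztop',np.median(X[:,2]), s['qpos'])
E
```

```text
Traceback (most recent call last):
  File "h.py", line 34, in fit
    p=np.polyfit(a,h,1); r=h-np.polyval(p,a); q=abs(r)<max(.002,1.5*r.std()); a,h=a[q],h[q]
TypeError: expected non-empty vector for x
```

```bash
python3 - <<'E'
from h import *
d=ctrl.read_camera('wrist'); s=ctrl.read_state()
im=d['img'].astype(int); P=wpts(d); m=(P[...,2]>.05)&(P[...,2]<.066)&(abs(P[...,0]-.46)<.12)&(abs(P[...,1]-.277)<.08)&(im[...,0]-im[...,2]>-8)
X=P[m]; c=X.mean(0); V=np.linalg.svd((X-c)[:,:2],full_matrices=False)[2][0]; V*=np.sign(V[0]); t=(X-c)[:,:2]@V
print(len(X),'az',np.degrees(np.arctan2(V[1],V[0])),np.percentile(t,[0.3,99.7]),c,'mid',c[:2]+V*(t.max()-.085),c[:2]+V*(t.min()+.069),'ztop',np.median(X[:,2]), s['qpos'],s['ee_pos'])
cv2.imwrite('pics/p7.png',d['img'])
E
```

```text
9374 az -13.634395600831358 [-0.08309878  0.06933923] [0.47511465 0.27314032 0.05640741] mid [0.46042554 0.27670332] [0.46021762 0.27675376] ztop 0.05637810135408497 [-0.80558958  0.58934656  0.23175166  2.15079513 -0.31300091  0.4325132
 -2.13424738] [0.46083055 0.27710852 0.09649425]
```

View pics/p7.png

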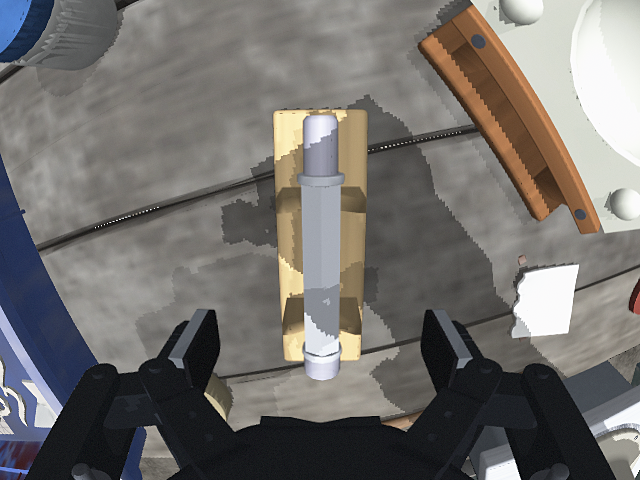

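Call:
send_rows --series '[{"grip": -1, "delta_pos": [-0.3, -0.3, -25], "turn": 0}, {"grip": -1, "delta_pos": [-0.3, -0.3, -50], "turn": 0}, {"grip": -0.5, "delta_pos": [-0.3, -0.3, -63], "turn": 0}, {"grip": 0, "delta_pos": [-0.3, -0.3, -68], "turn": 0}, {"grip": 0, "delta_pos": [-0.3, -0.3, -68], "turn": 0}, {"grip": 1, "delta_pos": [-0.3, -0.3, -68], "turn": 0}, {"grip": 1, "delta_pos": [-0.3, -0.3, -68], "turn": 0}, {"grip": 1, "delta_pos": [-0.3, -0.3, -68], "turn": 0}, {"grip": 1, "delta_pos": [-0.3, -0.3, -68], "turn": 0}, {"grip": 1, "delta_pos": [-0.3, -0.3, -68], "turn": 0}, {"grip": 1, "delta_pos": [-0.3, -0.3, -68], "turn": 0}]'

```text
clock: 21.72
ee_pos: [0.4615, 0.2766, 0.0292]
eef_rot: [-0.001, 0.993, -0.118, 0.001]
ft_force: [-0.2, -0.3, 6.8]
grip_width: 0.0187
finger_force: 59.3
```

Call:
send_rows --series '[{"grip": 1, "delta_pos": [0, 0, 20], "turn": 0}, {"grip": 1, "delta_pos": [0, 0, 55], "turn": 0}, {"grip": 1, "delta_pos": [0, 0, 95], "turn": 0}, {"grip": 1, "delta_pos": [0, 0, 135], "turn": 0}, {"grip": 1, "delta_pos": [0, 0, 175], "turn": 0}, {"grip": 1, "delta_pos": [0, -10, 210], "turn": 0}, {"grip": 1, "delta_pos": [0, -40, 225], "turn": -0.06}, {"grip": 1, "delta_pos": [-2, -80, 225], "turn": -0.13}, {"grip": 1, "delta_pos": [-4, -120, 225], "turn": -0.2}, {"grip": 1, "delta_pos": [-6, -160, 225], "turn": -0.28}, {"grip": 1, "delta_pos": [-9, -200, 225], "turn": -0.36}, {"grip": 1, "delta_pos": [-12, -225, 220], "turn": -0.43}]'

```text
clock: 22.72
ee_pos: [0.4482, 0.0475, 0.2492]
eef_rot: [-0.001, 0.944, -0.331, 0.001]
ft_force: [0.6, -0.6, -2.6]
grip_width: 0.0187
finger_force: 59.3
```

Call:
send_rows --series '[{"grip": 1, "delta_pos": [0, 0, -10], "turn": 0}, {"grip": 1, "delta_pos": [0, 0, -25], "turn": 0}, {"grip": 1, "delta_pos": [0, 0, -32], "turn": 0}, {"grip": 1, "delta_pos": [0, 0, -32], "turn": 0}]'

```text
clock: 23.05
ee_pos: [0.448, 0.0512, 0.2152]
eef_rot: [0.001, 0.945, -0.327, -0.001]
ft_force: [-0.2, -0.4, -1.6]
grip_width: 0.019
finger_force: 59.2
```

```bash
python3 -c "
from h import *
d,s=fit()"
```

```text
t 23.1 tcp [0.4485 0.0512 0.2159] xaz -38.2 tilt 0.02 axis h@0 0.0173 F [-0.9  0.  -1.5] n 1886 q7 -2.1575485526455767
```

Call:
send_rows --series '[{"grip": 1, "delta_pos": [0, 0, -8], "turn": 0}, {"grip": 1, "delta_pos": [0, 0, -15], "turn": 0}, {"grip": 1, "delta_pos": [0, 0, -20], "turn": 0}, {"grip": 1, "delta_pos": [0, 0, -25], "turn": 0}, {"grip": 1, "delta_pos": [0, 0, -30], "turn": 0}, {"grip": 1, "delta_pos": [0, 0, -35], "turn": 0}, {"grip": 1, "delta_pos": [0, 0, -40], "turn": 0}, {"grip": 1, "delta_pos": [0, 0, -45], "turn": 0}, {"grip": 1, "delta_pos": [0, 0, -50], "turn": 0}, {"grip": 1, "delta_pos": [0, 0, -54], "turn": 0}, {"grip": 1, "delta_pos": [0, 0, -57], "turn": 0}, {"grip": 1, "delta_pos": [0, 0, -57], "turn": 0}]'

```text
clock: 24.1
ee_pos: [0.4506, 0.0516, 0.1592]
eef_rot: [-0.001, 0.945, -0.327, 0.001]
ft_force: [0.3, 2.7, 8.0]
grip_width: 0.0183
finger_force: 66.3
```

```bash
python3 -c "
from h import *
d,s=fit()"
```

```text
t 24.15 tcp [0.4506 0.0517 0.1593] xaz -38.17 tilt 31.73 axis h@0 0.018 F [0.5 2.9 6. ] n 1125 q7 -2.063347512614817
```

Call:
send_rows --series '[{"grip": 1, "delta_pos": [0, 0, -3], "turn": 0}, {"grip": 1, "delta_pos": [0, 0, -6.3], "turn": 0}, {"grip": 1, "delta_pos": [0, 0, -6.3], "turn": 0}, {"grip": 1, "delta_pos": [-10, 8, 10], "turn": 0}, {"grip": 1, "delta_pos": [-10, 20, 45], "turn": 0}, {"grip": 1, "delta_pos": [-10, 30, 75], "turn": 0.06}, {"grip": 1, "delta_pos": [-8, 40, 95], "turn": 0.18}, {"grip": 1, "delta_pos": [-6, 50, 105], "turn": 0.3}, {"grip": 1, "delta_pos": [0, 60, 105], "turn": 0.42}, {"grip": 1, "delta_pos": [6, 70, 105], "turn": 0.54}, {"grip": 1, "delta_pos": [12, 80, 105], "turn": 0.66}, {"grip": 1, "delta_pos": [18, 90, 105], "turn": 0.78}]'

```text
clock: 25.15
ee_pos: [0.467, 0.1419, 0.2638]
eef_rot: [-0.0, 0.998, 0.06, -0.0]
ft_force: [-0.2, 0.0, -1.2]
grip_width: 0.0188
finger_force: 66.0
```

```bash
python3 -c "
from h import *
d,s=fit(); a,h=tilt(d,s['ee_pos'],s['eef_rot'])
for x in np.arange(-.08,.09,.002):
    k=(a>=x)&(a<x+.002)&(h<.08)
    if k.sum(): print(round(x*1e3),np.round(np.median(h[k])*1e3,1),end='; ')"
```

```text
t 25.2 tcp [0.4684 0.144  0.2639] xaz 7.41 tilt 34.74 axis h@0 0.0186 F [ 2.2  2.3 -1.9] n 1023 q7 -1.6912621100720002
-64 -10.4; -62 -9.0; -60 -8.1; -58 -6.3; -56 -5.4; -54 -1.3; -52 -0.7; -50 -0.0; -48 0.0; -46 1.4; -44 2.9; -42 4.4; -40 5.5; -38 6.8; -36 8.4; -34 9.5; -32 11.5; -30 12.6; -28 14.2; -26 15.0; -24 16.6; -22 17.6; -20 19.1; -18 21.0; -16 22.0; -14 23.7; -12 25.3; -10 26.9; -8 28.0; -6 29.7; -4 30.7; -2 32.0; 0 33.3; 2 34.7; 4 36.3; 6 37.8; 8 76.3; 10 42.2; 12 41.8; 14 43.2; 16 44.7; 18 45.6; 20 47.0; 22 48.3; 24 50.2; 26 51.3; 28 52.6; 30 54.3; 32 56.5; 34 59.1; 36 60.1; 38 58.9; 40 58.9; 42 60.4; 44 61.6; 46 62.9; 48 64.4; 50 65.8; 52 67.1; 54 68.5; 56 69.9; 58 71.3; 60 72.8; 62 73.4; 64 73.1; 66 71.1; 68 68.4; 70 65.5; 72 63.4;
```

Call:
send_rows --series '[{"grip": 1, "delta_pos": [3, 0, 0], "turn": 0.12}, {"grip": 1, "delta_pos": [6, 0, 0], "turn": 0.24}, {"grip": 1, "delta_pos": [9, 0, 0], "turn": 0.36}, {"grip": 1, "delta_pos": [12, 0, 0], "turn": 0.48}, {"grip": 1, "delta_pos": [15, 0, 0], "turn": 0.6}, {"grip": 1, "delta_pos": [18, 0, 0], "turn": 0.72}, {"grip": 1, "delta_pos": [21, 0, 0], "turn": 0.84}, {"grip": 1, "delta_pos": [24, 0, 0], "turn": 0.96}, {"grip": 1, "delta_pos": [27, 0, 0], "turn": 1.08}, {"grip": 1, "delta_pos": [30, 0, 0], "turn": 1.2}, {"grip": 1, "delta_pos": [34, 0, 0], "turn": 1.32}, {"grip": 1, "delta_pos": [39, 0, 0], "turn": 1.44}]'

```text
clock: 26.2
ee_pos: [0.5056, 0.1407, 0.2636]
eef_rot: [-0.0, 0.712, 0.702, -0.0]
ft_force: [-0.5, -0.1, -1.0]
grip_width: 0.0187
finger_force: 66.0
```

Call:
send_rows --series '[{"grip": 1, "delta_pos": [4, -4, -6], "turn": 0.12}, {"grip": 1, "delta_pos": [8, -8, -14], "turn": 0.24}, {"grip": 1, "delta_pos": [11, -12, -24], "turn": 0.36}, {"grip": 1, "delta_pos": [12, -14, -32], "turn": 0.455}, {"grip": 1, "delta_pos": [12, -14, -38], "turn": 0.455}, {"grip": 1, "delta_pos": [12, -14, -38], "turn": 0.455}, {"grip": 1, "delta_pos": [12, -14, -38], "turn": 0.455}, {"grip": 1, "delta_pos": [12, -14, -38], "turn": 0.455}]'

```text
clock: 26.87
ee_pos: [0.518, 0.1274, 0.2263]
eef_rot: [0.0, 0.538, 0.843, 0.0]
ft_force: [-0.4, 0.5, -1.7]
grip_width: 0.0184
finger_force: 66.0
```

```bash
python3 - <<'E'
from h import *
d,s=fit(); rel(s,.0186)
np.savez('w8.npz',**{k:np.array(d[k]) for k in d})
# flange centre check
h=cv2.cvtColor(d['img'],cv2.COLOR_BGR2HSV); e=np.array([-np.sin(az),np.cos(az),0]);up=np.cross(N,-e)
c=np.array([wproj(d,B+.017*(e*np.cos(x)+up*np.sin(x))) for x in np.linspace(0,6.283,200)])
m=(h[...,1]>120)&(h[...,0]>12)&(h[...,0]<30); x0,x1=int(c[:,0].min())-8,int(c[:,0].max())+8; y0,y1=int(c[:,1].min())-8,int(c[:,1].max())+8
q=np.zeros_like(m); q[y0:y1,x0:x1]=m[y0:y1,x0:x1]
v,u=np.nonzero(q); print('gold',u.min(),u.max(),v.min(),v.max(),'pred',c.min(0),c.max(0))
for r in range(v.min(),v.max(),5): k=np.nonzero(q[r])[0]; L=c[abs(c[:,1]-r)<1]; print(r,k.min() if len(k) else 0,k.max() if len(k) else 0,'pred',L[:,0].min().round(1) if len(L) else 0,L[:,0].max().round(1) if len(L) else 0)
E
```

```text
t 26.9167 tcp [0.5181 0.1275 0.2265] xaz 114.94 tilt 34.99 axis h@0 0.0184 F [-1.   0.1 -1.5] n 1035 q7 0.02798404911685398
D 98.7 lateral mm [-2.  -2.1  1.5]
gold 302 352 374 414 pred [299.82220127 364.98997789] [353.1607822  415.46637313]
374 345 345 pred 305.5 347.7
379 344 345 pred 302.4 350.7
384 342 345 pred 300.5 352.5
389 339 351 pred 299.8 353.2
394 303 352 pred 300.0 352.9
399 304 352 pred 301.4 351.8
404 307 348 pred 303.5 349.3
409 311 345 pred 307.7 345.0
```

Call:
send_rows --series '[{"grip": 1, "delta_pos": [4, -4, -5], "turn": 0.019}, {"grip": 1, "delta_pos": [8, -10, -10], "turn": 0.019}, {"grip": 1, "delta_pos": [10.5, -15, -14.5], "turn": 0.019}, {"grip": 1, "delta_pos": [11.2, -16.8, -16.1], "turn": 0.019}, {"grip": 1, "delta_pos": [11.2, -16.8, -16.1], "turn": 0.019}, {"grip": 1, "delta_pos": [11.2, -16.8, -16.1], "turn": 0.019}]'

```text
clock: 27.42
ee_pos: [0.5291, 0.1101, 0.2097]
eef_rot: [-0.0, 0.529, 0.848, -0.0]
ft_force: [0.6, -0.2, -1.0]
grip_width: 0.0192
finger_force: 66.0
```

```bash
python3 - <<'E'
from h import *
d,s=fit(); rel(s,.0185)
cv2.imwrite('pics/p9.png',cv2.resize(d['img'][330:450,240:400],(640,480)))
E
```

```text
t 27.4667 tcp [0.5292 0.1103 0.2099] xaz 116.11 tilt 34.94 axis h@0 0.0185 F [-1.1 -0.  -1.9] n 1036 q7 0.07902864571239787
D 72.5 lateral mm [-0.3 -0.  -0.2]
```

View pics/p9.png

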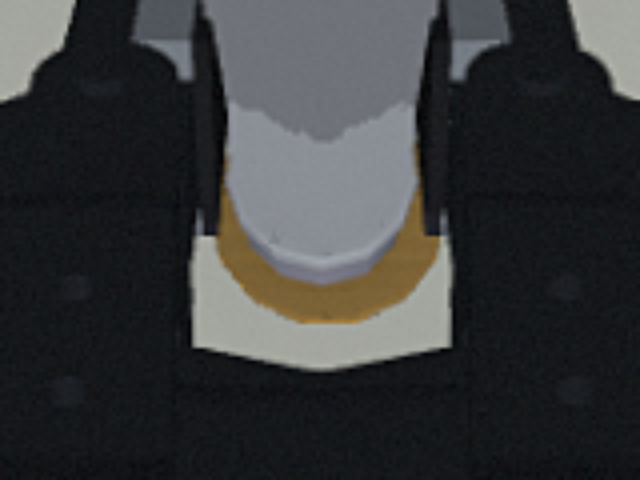

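Call:
send_rows --series '[{"grip": 1, "delta_pos": [0.8, -0.5, -0.4], "turn": 0}, {"grip": 1, "delta_pos": [1.1, -1.3, -0.9], "turn": 0}, {"grip": 1, "delta_pos": [1.5, -2.0, -1.5], "turn": 0}, {"grip": 1, "delta_pos": [1.8, -2.7, -2.1], "turn": 0}, {"grip": 1, "delta_pos": [2.0, -3.1, -2.4], "turn": 0}, {"grip": 1, "delta_pos": [2.2, -3.5, -2.7], "turn": 0}]'

```text
clock: 27.97
ee_pos: [0.5309, 0.1083, 0.2078]
eef_rot: [-0.0, 0.529, 0.849, 0.001]
ft_force: [-7.3, 6.0, 9.0]
grip_width: 0.019
finger_force: 67.2
```

```bash
python3 - <<'E'
from h import *
d,s=fit(); rel(s,.0185); print(s['ft_force']@N)
E
```

```text
t 28.0167 tcp [0.5309 0.1083 0.2079] xaz 116.19 tilt 34.54 axis h@0 0.0185 F [-4.7  4.9  7.8] n 1036 q7 0.08606528563651031
D 69.2 lateral mm [ 0.3  0.3 -0.3]
9.762665427784569
```

Call:
send_rows --series '[{"grip": 1, "delta_pos": [0, 0, 0], "turn": 0}, {"grip": 1, "delta_pos": [0, 0, 0], "turn": 0}, {"grip": 1, "delta_pos": [0, 0, 0], "turn": 0}, {"grip": 1, "delta_pos": [0, 0, 0], "turn": 0}, {"grip": 1, "delta_pos": [0, 0, 0], "turn": 0}, {"grip": 1, "delta_pos": [0, 0, 0], "turn": 0}, {"grip": 1, "delta_pos": [0, 0, 0], "turn": 0}, {"grip": 1, "delta_pos": [0, 0, 0], "turn": 0}, {"grip": 1, "delta_pos": [0, 0, 0], "turn": 0}, {"grip": 1, "delta_pos": [0, 0, 0], "turn": 0}, {"grip": 1, "delta_pos": [0, 0, 0], "turn": 0}, {"grip": 1, "delta_pos": [0, 0, 0], "turn": 0}]'

```text
clock: 29.02
ee_pos: [0.5309, 0.1083, 0.2079]
eef_rot: [-0.0, 0.528, 0.849, 0.001]
ft_force: [-4.3, 3.9, 7.1]
grip_width: 0.0189
finger_force: 67.2
```

```bash
python3 - <<'E'
from h import *
d,s=fit(); rel(s,.0185); print(s['ft_force']@N)
E
```

```text
t 29.0667 tcp [0.5309 0.1082 0.2079] xaz 116.19 tilt 34.59 axis h@0 0.0185 F [-5.1  5.   7.2] n 1039 q7 0.0860084946965007
D 69.2 lateral mm [ 0.3  0.3 -0.3]
9.671557392243125
```

Call:
send_rows --series '[{"grip": 1, "delta_pos": [0, 0, 0], "turn": 0}, {"grip": 1, "delta_pos": [0, 0, 0], "turn": 0}, {"grip": 1, "delta_pos": [0, 0, 0], "turn": 0}, {"grip": 1, "delta_pos": [-3.6, 7.4, 5.7], "turn": 0}, {"grip": 1, "delta_pos": [-9, 18.4, 14.3], "turn": 0}, {"grip": 1, "delta_pos": [-14.4, 29.4, 22.9], "turn": 0}, {"grip": 1, "delta_pos": [-16, 33, 35], "turn": 0}, {"grip": 1, "delta_pos": [-14, 30, 55], "turn": 0}, {"grip": 1, "delta_pos": [-4, 10, 57], "turn": 0}, {"grip": 1, "delta_pos": [6, -12, 57], "turn": 0}, {"grip": 1, "delta_pos": [11.7, -24.5, 55], "turn": 0}, {"grip": 1, "delta_pos": [11.7, -24.5, 55], "turn": 0}]'

```text
clock: 30.07
ee_pos: [0.5439, 0.0801, 0.263]
eef_rot: [0.001, 0.53, 0.848, -0.0]
ft_force: [0.0, 0.3, -1.9]
grip_width: 0.0192
finger_force: 66.0
```

Call:
send_rows --series '[{"grip": 1, "delta_pos": [0, 0, -8], "turn": 0}, {"grip": 1, "delta_pos": [0, 0, -16], "turn": 0}, {"grip": 1, "delta_pos": [0, 0, -22], "turn": 0}, {"grip": 1, "delta_pos": [-0.7, 1.4, -27], "turn": 0}, {"grip": 1, "delta_pos": [-1.4, 2.8, -32], "turn": 0}, {"grip": 1, "delta_pos": [-2.1, 4.2, -37], "turn": 0}, {"grip": 1, "delta_pos": [-2.8, 5.8, -42], "turn": 0}, {"grip": 1, "delta_pos": [-3.6, 7.4, -47], "turn": 0}, {"grip": 1, "delta_pos": [-4.3, 9, -51], "turn": 0}, {"grip": 1, "delta_pos": [-5, 10.4, -55], "turn": 0}, {"grip": 1, "delta_pos": [-5.6, 11.6, -58], "turn": 0}, {"grip": 1, "delta_pos": [-6, 12.6, -60], "turn": 0}]'

```text
clock: 31.07
ee_pos: [0.5379, 0.0964, 0.2028]
eef_rot: [0.001, 0.528, 0.849, 0.001]
ft_force: [-0.1, -0.6, 7.3]
grip_width: 0.0191
finger_force: 65.8
```

```bash
python3 - <<'E'
from h import *
d,s=fit(); print(s['finger_force'])
E
```

```text
t 31.1167 tcp [0.5378 0.0965 0.2026] xaz 116.23 tilt 4.39 axis h@0 0.0208 F [0.2 0.8 7.1] n 1857 q7 0.11410146846310827
65.83757632412016
```

Call:
send_rows --series '[{"grip": 1, "delta_pos": [0, 0, -3], "turn": 0}, {"grip": 1, "delta_pos": [0, 0, -5], "turn": 0}, {"grip": 1, "delta_pos": [0, 0, -5], "turn": 0}, {"grip": 1, "delta_pos": [-2, 6, 10], "turn": 0}, {"grip": 1, "delta_pos": [-5, 14, 30], "turn": 0}, {"grip": 1, "delta_pos": [-10, 30, 40], "turn": 0.08}, {"grip": 1, "delta_pos": [-18, 50, 40], "turn": 0.18}, {"grip": 1, "delta_pos": [-28, 80, 40], "turn": 0.3}, {"grip": 1, "delta_pos": [-40, 110, 20], "turn": 0.42}, {"grip": 1, "delta_pos": [-54, 138, -10], "turn": 0.54}, {"grip": 1, "delta_pos": [-66, 162, -40], "turn": 0.66}, {"grip": 1, "delta_pos": [-74, 176, -70], "turn": 0.78}]'

```text
clock: 32.12
ee_pos: [0.461, 0.275, 0.1312]
eef_rot: [-0.0, 0.162, 0.987, 0.001]
ft_force: [0.1, -0.0, -1.5]
grip_width: 0.019
finger_force: 64.9
```

Call:
send_rows --series '[{"grip": 1, "delta_pos": [-3, 3, -20], "turn": 0.08}, {"grip": 1, "delta_pos": [-3, 5, -40], "turn": 0.095}, {"grip": 1, "delta_pos": [-3, 5, -43], "turn": 0.095}, {"grip": 1, "delta_pos": [-3, 5, -43], "turn": 0.095}, {"grip": 1, "delta_pos": [-3, 5, -43], "turn": 0.095}]'

```text
clock: 32.53
ee_pos: [0.4601, 0.2762, 0.0897]
eef_rot: [0.0, 0.12, 0.993, -0.0]
ft_force: [0.3, -0.2, -1.6]
grip_width: 0.0187
finger_force: 64.8
```

```bash
python3 -c "
from h import *
d,s=fit(); a,h=tilt(d,s['ee_pos'],s['eef_rot'])
for x in np.arange(-.09,.1,.002):
    k=(a>=x)&(a<x+.002)&(h<.06)
    if k.sum() and abs(x)>.028: print(round(x*1e3),np.round(np.median(h[k])*1e3,1),end='; ')"
```

```text
t 32.5833 tcp [0.4605 0.2762 0.0902] xaz 166.2 tilt 1.13 axis h@0 0.0202 F [ 0.1 -0.7 -1.7] n 1881 q7 0.34814764731791586
-36 30.7; -34 31.2; -32 31.4; -30 31.3; 28 32.3; 30 32.4; 32 32.5; 34 32.4; 36 32.4; 38 32.5; 40 32.6; 42 32.8; 44 32.6; 46 32.7; 48 32.9; 50 34.0; 52 34.0; 54 31.5; 56 30.7; 58 30.8; 60 30.9; 62 30.8; 64 30.9; 66 31.1; 68 30.9; 70 31.1; 72 31.1; 74 31.0; 76 31.1; 78 31.1; 80 31.1; 82 30.7; 84 29.7;
```

Call:
send_rows --series '[{"grip": 1, "delta_pos": [0.6, 0.6, -25], "turn": 0}, {"grip": 1, "delta_pos": [0.6, 0.6, -45], "turn": 0}, {"grip": 1, "delta_pos": [0.6, 0.6, -55], "turn": 0}, {"grip": 1, "delta_pos": [0.6, 0.6, -60], "turn": 0}, {"grip": 1, "delta_pos": [0.6, 0.6, -63], "turn": 0}, {"grip": 1, "delta_pos": [0.6, 0.6, -63.8], "turn": 0}, {"grip": 1, "delta_pos": [0.6, 0.6, -63.8], "turn": 0}, {"grip": 1, "delta_pos": [0.6, 0.6, -63.8], "turn": 0}]'

```text
clock: 33.25
ee_pos: [0.461, 0.2768, 0.0268]
eef_rot: [0.001, 0.12, 0.993, 0.0]
ft_force: [-2.5, 0.3, 2.6]
grip_width: 0.0186
finger_force: 65.5
```

Call:
send_rows --series '[{"grip": -1, "delta_pos": [0, 0, 0], "turn": 0}, {"grip": -1, "delta_pos": [0, 0, 0], "turn": 0}, {"grip": -1, "delta_pos": [0, 0, 0], "turn": 0}, {"grip": -1, "delta_pos": [0, 0, 0], "turn": 0}, {"grip": -1, "delta_pos": [0, 0, 0], "turn": 0}, {"grip": -1, "delta_pos": [0, 0, 0], "turn": 0}, {"grip": -1, "delta_pos": [0, 0, 20], "turn": 0}, {"grip": -1, "delta_pos": [0, 0, 50], "turn": 0}, {"grip": -1, "delta_pos": [0, 0, 90], "turn": 0}, {"grip": -1, "delta_pos": [0, 0, 120], "turn": 0}, {"grip": -1, "delta_pos": [0, 0, 120], "turn": 0}, {"grip": -1, "delta_pos": [0, 0, 120], "turn": 0}]'

```text
clock: 34.25
ee_pos: [0.4616, 0.2769, 0.1472]
eef_rot: [0.001, 0.12, 0.993, 0.001]
ft_force: [0.1, 0.7, -0.1]
grip_width: 0.085
finger_force: 0.0
```

```bash
python3 - <<'E'
from h import *
d=ctrl.read_camera('wrist'); s=ctrl.read_state()
im=d['img'].astype(int); P=wpts(d); m=(P[...,2]>.05)&(P[...,2]<.066)&(abs(P[...,0]-.46)<.12)&(abs(P[...,1]-.277)<.08)&(im[...,0]-im[...,2]>-8)
X=P[m]; c=X.mean(0); V=np.linalg.svd((X-c)[:,:2],full_matrices=False)[2][0]; V*=np.sign(V[0]); t=(X-c)[:,:2]@V; lo,hi=np.percentile(t,[.3,99.7])
print(s['clock'],s['ee_pos'],'az',np.degrees(np.arctan2(V[1],V[0])),lo,hi,'mid',c[:2]+V*(lo+.085),'ztop lo/hi ends',np.median(X[abs(t+.04)<.01,2]),np.median(X[abs(t-.04)<.01,2]))
a=cam('scene')['img']; b=cam('top')['img']
cv2.imwrite('pics/p10.png',np.hstack([cv2.resize(a,(400,300)),cv2.resize(b,(400,300))]))
E
```

```text
34.3 [0.46090355 0.2763479  0.14584823] az -13.736175738223617 -0.07277088229945285 0.07986596835193782 mid [0.46172081 0.27608779] ztop lo/hi ends 0.05669856200284873 0.056802142166459235
```

View pics/p10.png

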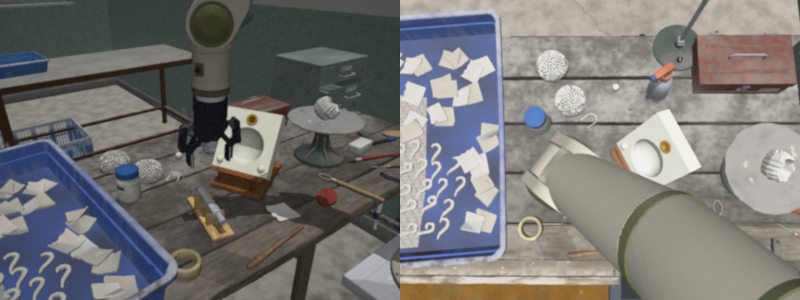

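The pictures show the gauge level in its cradle, the bystanders where they stood, and the gripper clear above it. I'm handing in.

```bash
python3 -c "
from station import ctrl
print(ctrl.hand_in())"
```

```text
the job is handed in; nothing more can be done
None
```

The job is handed in at about 34 s: the go end went fully home to the shoulder, the no-go end was refused at the mouth under about 10 N for just over a second, and the gauge lies level in its cradle (reversed end for end), released and with the bystanders untouched.

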